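# Turn the filing plate over on its pins

## Robot

A 7-joint arm with a two-finger parallel gripper is mounted at the origin on the work surface. World frame = base frame: x ahead of the robot, y to its left, z up, the work surface at z = 0. Lengths are in mm, angles in degrees, forces in N, time in s.
With the tool pointing down it reaches from about 400 to 875 mm from the base axis. Payload 6.5 kg.
Tool frame: the origin (TCP) lies midway between the tips of the shut fingers; the grasp point (between the pads) lies 19 mm behind it; x points along the fingers, z is the direction in which the jaws open and shut, and the axes are right-handed (so a half turn about x gives the same grasp; the last joint's range is limited). The gripper opens to 85 mm and grips with 20 to 120 N. Pads are 22 mm wide; open, the fingers measure 114 mm over their backs; the gripper's body (76 mm by 85 mm) begins 54 mm behind the grasp point. The pads swing forward as they close: fully open they stand 13 mm farther back than shut.
Start: joints at [-68.824, 30.733, -0.252, 88.115, 0.149, 61.152, -4.079], TCP at [274.383, 589.24, 231.29] pointing down, gripper open.
Joint ranges: [-154.64, 154.64], [-21.42, 123.67], [-72.66, 72.17], [13.99, 137.28], [-74.86, 254.86], [10.95, 109.41], [-158.01, 158.01]. Speed limits (degrees/s): [136.94, 136.94, 180, 180, 180, 180, 180].

## Interface

Orientations are given as a 3x3 rotation matrix whose columns are the frame's x, y, z axes.
In Python, from station import robot, viewer, ticket, nets gives the robot as it stands.
- The arm moves only by the tool play_rows, never from a script. Its argument "plan" is one flat list of numbers, 5 for each row, row after row: the closure, from -1 (fully open) to 1 (shut), then the shift along the world's x, y, z in mm, then the turn about the world's z in rad. A call has 1 to 8 rows; each row shifts and turns the commanded pose from where the row before left it; what a row does not reach is not made up. A row lasts 1/10 s, in which the tool goes at most 50 mm and 8.59 degrees, less where a joint would pass 70% of its speed; a pose out of reach is approached as far as the arm can. A call with a gripper value outside its range is refused whole. The fingers move at their own pace and stop on an object; "grip_force" is the grip in N (left out, the last holds). Time passes only in rows, so rows that do not move let the fingers close. It gives the time, the measured TCP pose, the force and the opening at its end, in the units of the state.
- robot.get_state(): the state, without advancing time (a new reading comes with each control period).
- viewer.snapshot(name): name is "scene" or "top" or "wrist"; returns a dict with "frame" (400x640x3 uint8, red, green, blue), "K" (3x3 intrinsics, pixels), "rvec" (rotation vector, rad) and "tvec" (3), from world to camera coordinates, as OpenCV has them. Camera axes: x right, y down, z forward; pixel columns grow to the right and rows downward; lengths in mm; the calibration is good to about 2 mm. A picture is of the moment at which its call begins. There is no depth.
- ticket.close_job(): hands the job in, once; it reports no verdict.
Trained networks look in a picture, given as the dict that the camera call returned (one of the last four; its "shot" number tells which), for a name from the list of things; names that differ only in an ending like _2 or _b are one class to them, and where a whole thing is asked for, a point or a joint stands for the part that bears it (a point fixed in the world has none). Each returns a list of dicts, best first, with "p" (0 to 1); they miss things now and then, are a little off and sometimes report something else, mostly with a low value. They report only what shows in the picture. A call takes as long as a camera call. They do not tell look-alikes from the thing itself.
- nets.outline_of(picture, label): "pixels" (400x640 bool, what is visible of it) and "location" ([column, row] in pixels, amid what is visible of it).
The state is a dict: "clock": time; "q": joint angles; "qvel": joint speeds; "joint_efforts": joint torques, N m; "ee_pos": TCP position; "tool_rot": TCP orientation; "wrist_force": force on the tool from outside, world axes, zero at the start; "moment": the same for the moment, N m; "width": finger opening in mm.
Only numpy, scipy, OpenCV 4.12 (cv2) and the standard library are available. Lean on these libraries where they do the work, as an engineer would, in place of code of your own. Each camera call takes 0.05 s, during which the arm holds its last target.

## Task

The reversible plate sits on the two pins of the filing block with its smooth face up. Take it off, turn it over and put it back on the same pins so that the grooved face is up and the plate lies flat and fully home, then let go. The slotted rest is there to stand the plate on end if that helps; leave all the other things where they are.

Things in the scene. Friction and masses are not known exactly. Their poses are not given: they have to be found in the camera images.
- plate: The reversible aluminium plate, a loose slab 50 mm wide (its x), 110 long (its y), 12 thick (its z), about 0.25 kg; origin at its middle. +z points out of the smooth face (up at the start). The -z face has a groove 11 wide, 4 deep, all along the length from x = +1 to +12 mm, between two level lands. It fits the pins again only turned end over end (half a turn about its x); otherwise it stands 9 mm too high.
- plate_hole1 (a point): Centre (mid-thickness) of one of the plate's two 12 mm through holes, at x = -10, y = +35 mm in the plate's frame: off the centre line, nearer one long edge.
- plate_hole2 (a point): The other through hole, at x = -10, y = -35 mm in the plate's frame.
- block: The filing block, fixed, left or right on the bench; position and yaw vary. Dark steel foot 90 (x) x 120 (y) x 12 high, on it a slim pedestal 34 (x) x 96 (y) whose flat top is 60 mm above the bench, so that the plate overhangs it by 8 mm at the long sides and 7 at the ends. Origin on the bench under its middle, z up. At the start the plate's axes are the block's; when done plate x = block x, y = block -y, z down.
- block_pin1 (a point): Foot (on the pedestal's top) of one of two identical upright steel pins, 9 mm in diameter, 9 high, the upper 4 tapered to 4 mm diameter; at x = -10, y = +35 mm in the block's frame.
- block_pin2 (a point): Foot of the other pin, at x = -10, y = -35 mm in the block's frame.
- block_seat (a point): Centre of the pedestal's flat top, 60 mm above the bench, axes as the block's. The seated plate's origin lies 6 mm above it, either side up.
- rest: The slotted rest, fixed, on the other side from the block; position and yaw vary. Dark steel foot 90 (x) x 80 (y) x 12 high; on it two walls 40 long (x); the slot between them runs along x, open at both ends, 16 wide (y) up to 38 mm above the bench, then flaring to 37 wide at its top, 50 above the bench. The plate can stand on end in it, width along x, middle 67 above the bench, leaning up to 9 degrees. Origin on the bench under its middle, z up.
- rest_slot (a point): Middle of the slot's floor, 12 mm above the bench, axes as the rest's.
- belay: bystander: red belay device, 34 x 56 x 24 high, loose; origin centre of its underside
- guard1: bystander: black plastic crampon point guard, open tray 85 x 55 x 24 high, loose; origin centre of its underside
- guard2: bystander: second, identical crampon point guard
- carabiner: bystander: aluminium carabiner lying flat, about 60 x 105 x 10 high; origin on the bench at its middle
- brush: bystander: bamboo brush lying bristles down, about 195 x 36 x 24 high, long along its x; origin on the bench
- flask: bystander: upright steel flask, diameter 70, 190 high; origin centre of its underside
- tin: bystander: low round tin, diameter 64, 45 high; origin centre of its underside
- wrench: bystander: wrench 170 long, lying along its x; origin on the bench
Mind the look-alikes: they are no part of the job. Leave any red look-alike of the plate alone.

How it is judged (in metres and radians):
On the way, in this order (a step that is already met when the one before it is completed fails the run):
1. the plate is lifted clear of the pins (z of plate in the frame of block_seat above 0.03 m), for 0.1 s.
2. the plate is turned over, grooved face up (angle between plate's own z axis and vertical above 2.7 rad), for 0.1 s.
At the end, for the whole second after the job is handed in: The plate lies grooved face up (within 0.05 rad of level) on the pedestal with the pins in its holes: its middle within 4 mm horizontally of the seat's centre and 3 to 8.5 mm above the pedestal top (6 mm when home), its length within 0.06 rad of the block's; at rest (angle between plate's own z axis and vertical above 3.09159 rad and horizontal distance between plate and block_seat below 0.004 m and z of plate in the frame of block_seat between 0.003 and 0.0085 m and angle between the y axis of plate and the y axis of block, either way round below 0.06 rad and linear speed of plate below 0.02 m/s and angular speed of plate below 0.2 rad/s); the robot touches nothing.
It fails at once if another loose thing on the bench is moved more than 30 mm (distance of any of belay, guard1, guard2, carabiner, brush, flask, tin, wrench from where it was at the start of the episode above 0.03 m).
It also fails if it takes over 59 s, if anything falls off the work surface, if the arm or the gripper's body presses on something with over 40 N, if the wrist force passes 120 N, or if a joint passes its speed limit or range.

## Working session

There is one attempt and no reset: what is moved stays moved. The work goes in short steps, Python scripts to look and compute and a tool call to move; the robot and the scene stay as the last step left them, time stands still between calls to the robot, and variables do not carry over. Pictures are saved under pics/ and viewed, and the job is handed in when it is done.

Besides the shell and the picture viewer there is one more tool, called as name(argument=value, ...), one argument or row to a line, values as JSON. play_rows: Moves the arm, as the interface text tells. Its arguments: {"type":"object","properties":{"plan":{"type":"array","items":{"type":"number"}},"grip_force":{"type":"number"}},"required":["plan"]}

```bash
mkdir -p pics
cat > h.py <<'E'
import numpy as np, cv2
from station import robot, viewer, ticket, nets
def snap(n,f=None):
    s=viewer.snapshot(n)
    if f: cv2.imwrite('pics/'+f,s['frame'][:,:,::-1])
    return s
def P(s):
    R=cv2.Rodrigues(np.array(s['rvec'],float))[0]; return np.array(s['K'],float),R,np.array(s['tvec'],float).ravel()
def proj(s,X):
    K,R,t=P(s); return cv2.projectPoints(np.array(X,float).reshape(-1,1,3),np.array(s['rvec'],float),t.reshape(3,1),K,None)[0].reshape(-1,2)
def onplane(s,uv,z):
    K,R,t=P(s); out=[]
    for u,v in np.atleast_2d(uv):
        d=R.T@np.linalg.inv(K)@np.array([u,v,1.]); c=-R.T@t; out.append(c+d*(z-c[2])/d[2])
    return np.array(out)
E
python3 - <<'E'
from h import *
st=robot.get_state(); print(st['clock'],st['ee_pos'],np.round(st['tool_rot'],3),st['width'])
for n in ('scene','top','wrist'):
    s=snap(n,n+'0.png'); K,R,t=P(s); print(n,(-R.T@t).round(0),K[0,0])
    for l in ('plate','block','rest'):
        print(l,[(np.round(d['location']),round(d['p'],2),int(d['pixels'].sum())) for d in nets.outline_of(s,l)])
E
```

```text
0.0 [274.12240214 588.68074558 230.40664559] [[-0.001 -0.907  0.422]
 [-0.002  0.422  0.907]
 [-1.    -0.    -0.002]] 85.29383322847907
scene [881. 450. 694.] 364.54604955211835
plate [(array([200., 195.]), 0.93, 671), (array([269., 180.]), 0.78, 625), (array([294., 147.]), 0.68, 450), (array([327., 126.]), 0.57, 352), (array([245., 218.]), 0.44, 856)]
block [(array([273., 197.]), 0.69, 914)]
rest [(array([349., 301.]), 0.84, 1562)]
top [ 400.   13. 1072.] 412.30150177270656
plate [(array([439., 147.]), 0.92, 897), (array([444., 328.]), 0.92, 936), (array([438., 261.]), 0.58, 872)]
block [(array([388., 203.]), 0.76, 721)]
rest [(array([253., 161.]), 0.89, 1083), (array([257., 196.]), 0.45, 377)]
wrist [199. 624. 374.] 345.13553479476667
plate []
block []
rest []
```

View pics/scene0.png

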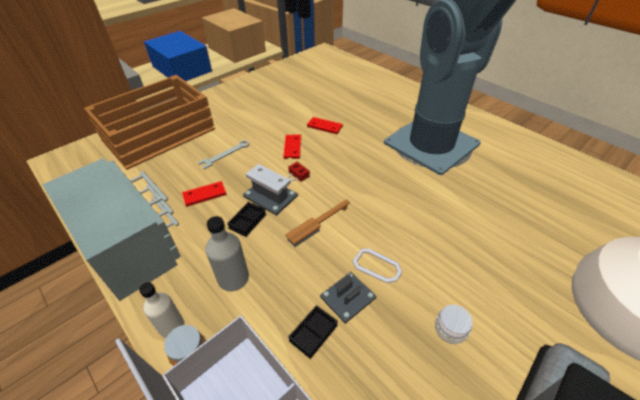

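View pics/top0.png

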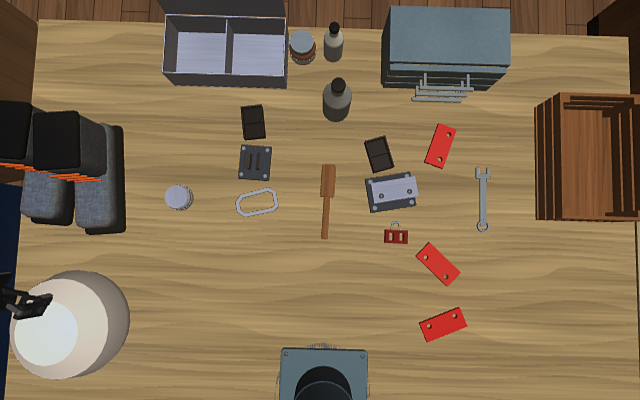

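View pics/wrist0.png

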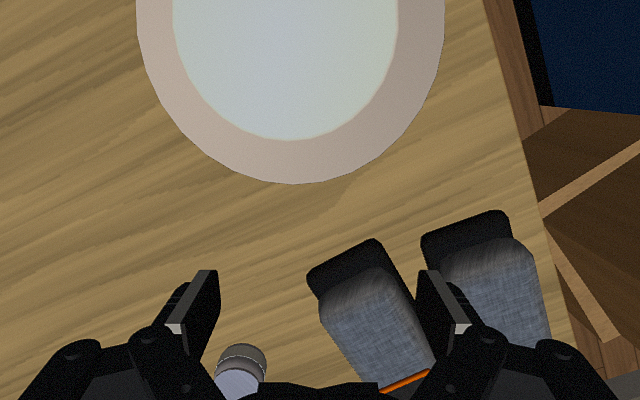

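Run:
```python
from h import *
s=snap('top','top1.png'); c=snap('scene','scene1.png')
f=s['frame'][120:260,220:480]; cv2.imwrite('pics/topcrop.png',cv2.resize(f,None,fx=3,fy=3,interpolation=cv2.INTER_CUBIC)[:,:,::-1])
f=c['frame'][130:350,190:390]; cv2.imwrite('pics/scenecrop.png',cv2.resize(f,None,fx=2.7,fy=2.7,interpolation=cv2.INTER_CUBIC)[:,:,::-1])
print(onplane(s,[[391,191]],72),onplane(s,[[255,161]],50), onplane(s,[[337,100],[378,153],[396,236],[257,202],[253,122]],20).round(0))
```

```text
[[ 506.41070799 -151.79909771   72.        ]] [[574.19678146 186.33660844  50.        ]] [[ 747.  -16.   20.]
 [ 610. -125.   20.]
 [ 397. -175.   20.]
 [ 474.  182.   20.]
 [ 682.  201.   20.]]
```

View pics/topcrop.png

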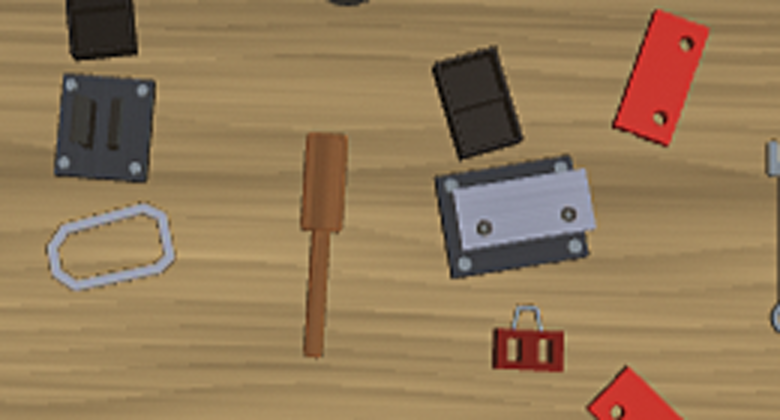

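View pics/scenecrop.png

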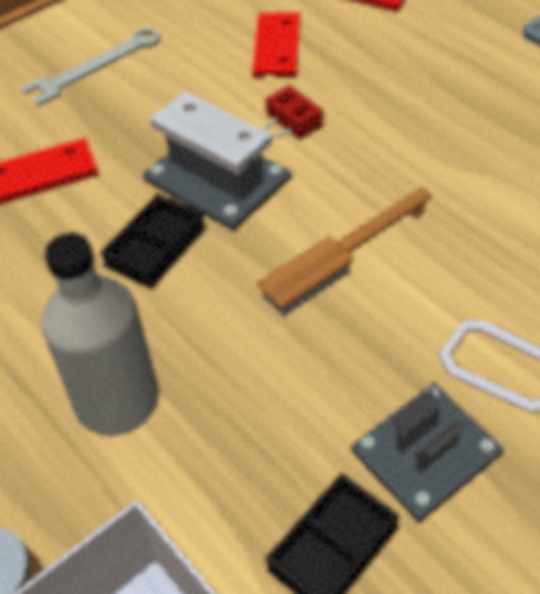

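play_rows(
  plan=[-1,25,-42,5,-0.12,-1,25,-42,5,-0.12,-1,25,-42,5,-0.12,-1,25,-42,5,-0.12,-1,25,-42,5,-0.12,-1,25,-42,5,-0.12,-1,25,-42,5,-0.12,-1,25,-42,5,-0.12],
)

```text
clock: 1.5
ee_pos: [475.2, 251.5, 271.9]
tool_rot: [[0.001, -0.169, 0.986], [0.001, 0.986, 0.169], [-1.0, 0.001, 0.001]]
wrist_force: [1.1, 0.3, -0.1]
width: 85.6
```

play_rows(
  plan=[-1,20,-40,-5,0,-1,20,-40,-5,0,-1,20,-40,-5,0,-1,10,0,0,0],
)

```text
clock: 1.9
ee_pos: [545.9, 125.6, 256.3]
tool_rot: [[0.001, -0.165, 0.986], [-0.004, 0.986, 0.165], [-1.0, -0.004, -0.0]]
wrist_force: [-0.3, 0.0, -0.3]
width: 85.5
```

Run:
```python
from h import *
st=robot.get_state(); print(st['clock'],st['ee_pos'],np.round(st['tool_rot'],3),st['width'])
s=snap('wrist','w1.png'); K,R,t=P(s); print((-R.T@t).round(0)); np.save('w1.npy',s,allow_pickle=True)
```

```text
1.9 [545.90276744 125.59781177 256.26768371] [[ 0.001 -0.165  0.986]
 [-0.004  0.986  0.165]
 [-1.    -0.004 -0.   ]] 85.48013346323427
[533. 209. 399.]
```

View pics/w1.png

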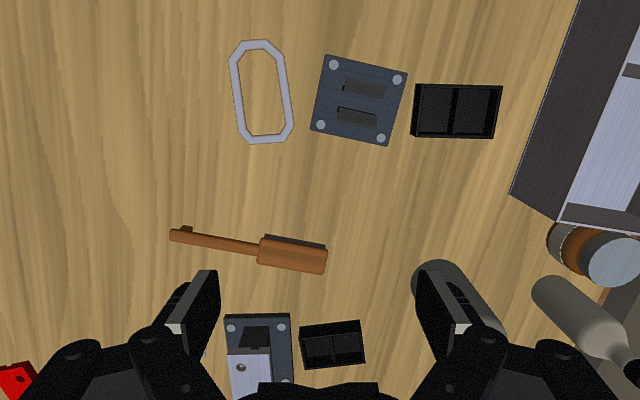

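play_rows(
  plan=[-1,-6,-40,0,0,-1,-6,-40,0,0,-1,-6,-40,0,0,-1,-6,-40,0,0,-1,-6,-40,0,0,-1,-6,-40,0,0,-1,-6,-40,0,0,-1,0,0,0,0],
)

```text
clock: 2.75
ee_pos: [501.1, -151.8, 256.9]
tool_rot: [[0.001, -0.167, 0.986], [-0.002, 0.986, 0.167], [-1.0, -0.003, 0.0]]
wrist_force: [-0.8, 0.4, -0.1]
width: 85.0
```

Run:
```python
from h import *
st=robot.get_state(); print(st['clock'],st['ee_pos'],np.round(st['tool_rot'],3),st['width'])
s=snap('wrist','w2.png'); K,R,t=P(s); print((-R.T@t).round(0)); np.save('w2.npy',s,allow_pickle=True)
```

```text
2.75 [ 501.14080731 -151.79018825  256.90807256] [[ 0.001 -0.167  0.986]
 [-0.002  0.986  0.167]
 [-1.    -0.003  0.   ]] 85.0328666738874
[488. -69. 399.]
```

View pics/w2.png

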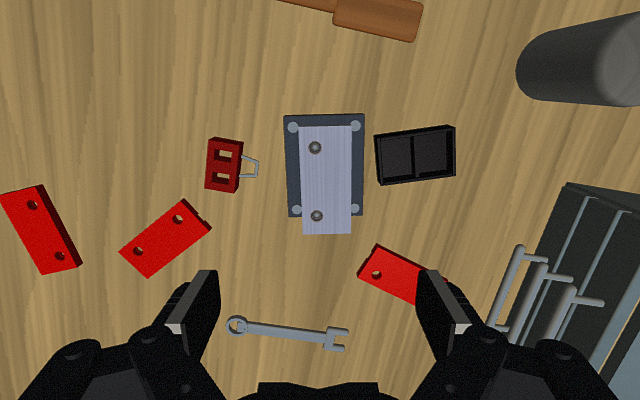

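Run:
```python
from h import *
for n,(a,b,c,d),k in (('w2',(100,245,270,385),4),('w1',(45,155,300,415),5)):
    s=np.load(n+'.npy',allow_pickle=True).item()
    f=cv2.resize(s['frame'][a:b,c:d],None,fx=k,fy=k,interpolation=cv2.INTER_CUBIC)[:,:,::-1]
    cv2.imwrite(f'pics/{n}c.png',f)
```

```text
(no output)
```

View pics/w2c.png

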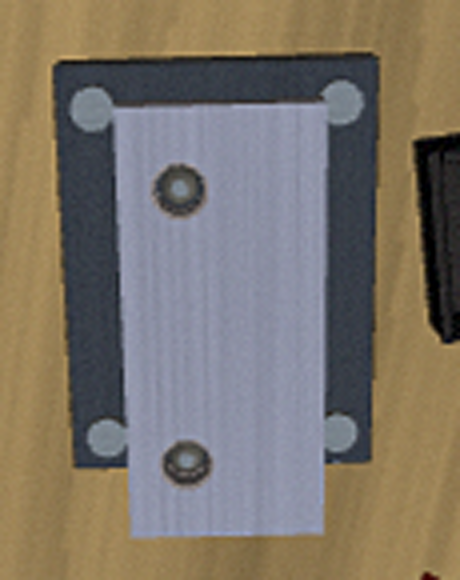

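View pics/w1c.png

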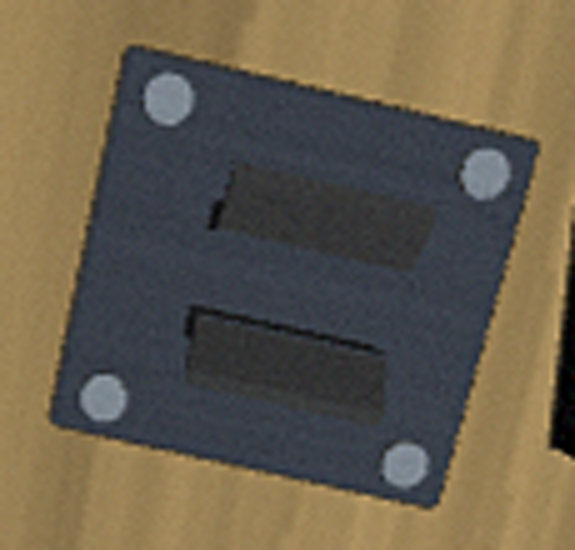

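```bash
cat > fit.py <<'E'
from h import *
from scipy.optimize import least_squares
def pix(uv,k,ox,oy): return (np.array(uv,float)+.5)/k-.5+[ox,oy]
def fit(views,x0,fixz=True):
    # views: list of (s, uv, localxyz)
    def r(p):
        c,s_=np.cos(p[2]),np.sin(p[2]); out=[]
        for s,uv,L in views:
            L=np.array(L,float); X=np.c_[p[0]+c*L[:,0]-s_*L[:,1],p[1]+s_*L[:,0]+c*L[:,1],L[:,2]+(p[3] if len(p)>3 else 0)]
            out.append((proj(s,X)-uv).ravel())
        return np.concatenate(out)
    f=least_squares(r,x0); return f.x, r(f.x).round(1)
E
python3 - <<'E'
from fit import *
s2=np.load('w2.npy',allow_pickle=True).item(); s1=np.load('w1.npy',allow_pickle=True).item()
pl=pix([(113,107),(327,101),(323,532),(131,536),(180,190),(187,463)],4,270,100)
L=[(-25,55,72),(25,55,72),(25,-55,72),(-25,-55,72),(-10,35,72),(-10,-35,72)]
print('plate',fit([(s2,pl,L)],[506,-152,.17])); print('free z',fit([(s2,pl,L)],[506,-152,.17,0]))
fo=pix([(54,63),(379,54),(371,462),(76,467)],4,270,100)
F=[(-45,60,12),(45,60,12),(45,-60,12),(-45,-60,12)]
print('foot',fit([(s2,fo,F)],[506,-152,.17])); print('both',fit([(s2,np.r_[pl,fo],L+F)],[506,-152,.17]))
ro=pix([(128,46),(540,143),(437,508),(52,424)],5,300,45)
RF=[(-45,40,12),(45,40,12),(45,-40,12),(-45,-40,12)]
print('rest',fit([(s1,ro,RF)],[574,186,0.]))
# top view holes / corners from topcrop (scale 3, origin 220,120)
t=snap('top')
tp=pix([(453,190),(585,168),(596,228),(464,249),(484,228),(568,214)],3,220,120)
print('top plate is', fit([(t,tp,[L[1],L[2],L[3],L[0],L[4],L[5]])],[506,-152,.17]), )
tp=tp[:];print('joint z',fit([(t,tp,[L[1],L[2],L[3],L[0],L[4],L[5]]),(s2,pl,L)],[506,-152,.17,0]))
tr=pix([(64,73),(156,80),(147,183),(54,176)],3,220,120)
print('top rest',fit([(t,tr,[(45,40,12),(45,-40,12),(-45,-40,12),(-45,40,12)])],[574,186,0.]))
E
```

```text
plate (array([ 5.11225779e+02, -1.60187419e+02,  1.91954650e-01]), array([-0. , -0.2,  0.1, -0. ,  0.1,  0.1, -0. ,  0.1, -0.1, -0. , -0.1,
        0.1]))
free z (array([ 5.11271835e+02, -1.60391548e+02,  1.91955882e-01, -8.11468072e-01]), array([ 0.1, -0.1,  0. ,  0.1,  0.1, -0. ,  0. , -0. , -0.1,  0. , -0. ,
        0. ]))
foot (array([ 5.11421151e+02, -1.59902546e+02,  1.91983524e-01]), array([-0.6, -0.4,  0.6, -0.2,  0.4,  0.2, -0.4,  0.6]))
both (array([ 5.11290048e+02, -1.60091702e+02,  1.92015797e-01]), array([ 0.1, -0.3,  0.2, -0.1,  0.2,  0. ,  0.1,  0.1, -0. , -0.1,  0. ,
        0.1, -0.7, -0.3,  0.4, -0. ,  0.3,  0.3, -0.5,  0.7]))
rest (array([ 5.78571352e+02,  1.94445599e+02, -4.57610160e-02]), array([-0.4, -0.6,  0.9, -0.4,  0.5,  0.8, -0.9,  0.6]))
top plate is (array([ 5.10944844e+02, -1.60118268e+02,  1.92298298e-01]), array([-0.2, -0.2,  0.1, -0.1,  0.1,  0. , -0.3,  0.3,  0. , -0.1,  0.3,
       -0. ]))
joint z (array([ 5.11248884e+02, -1.60411422e+02,  1.91968626e-01, -9.74864513e-01]), array([-0.1, -0.2,  0.1, -0.1,  0.2, -0.1, -0.3,  0.2,  0.1, -0.2,  0.3,
       -0.1,  0. , -0.1, -0. ,  0.1,  0. , -0.1,  0. , -0.1, -0.1,  0. ,
       -0.1, -0. ]))
top rest (array([ 5.77302320e+02,  1.93292755e+02, -4.72841124e-02]), array([ 0. ,  0.1, -0.1,  0.1, -0.1, -0.1,  0.1, -0.1]))
```

play_rows(
  plan=[-1,2,17,-35,0.024,-1,0,16,-35,0,-1,0,0,-40,0,-1,0,0,-40,0,-1,0,0,-30,0,-1,0,0,-10,0,-1,0,0,0,0],
  grip_force=100,
)

```text
clock: 3.55
ee_pos: [504.0, -111.9, 65.4]
tool_rot: [[-0.002, -0.2, 0.98], [0.001, 0.98, 0.2], [-1.0, 0.002, -0.002]]
wrist_force: [0.1, -0.7, 0.0]
width: 85.2
```

Run:
```python
from h import *
st=robot.get_state(); print(st['clock'],st['ee_pos'],np.arctan2(st['tool_rot'][1][2],st['tool_rot'][0][2]))
snap('wrist','w3.png');s=snap('scene')
cv2.imwrite('pics/s3.png',cv2.resize(s['frame'][90:260,180:420],None,fx=3,fy=3)[:,:,::-1])
```

```text
3.55 [ 503.96727921 -111.87443633   65.42038521] 0.2013777798982254
```

View pics/w3.png

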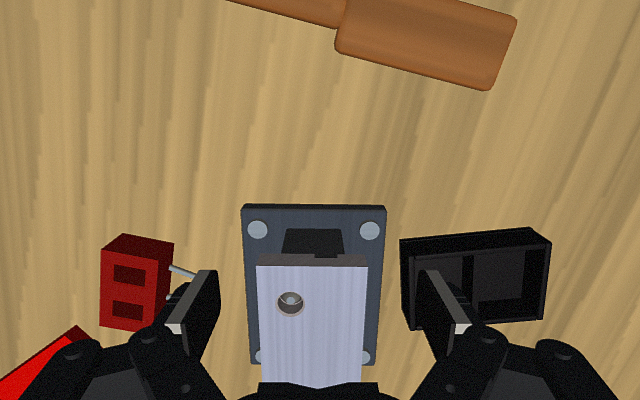

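View pics/s3.png

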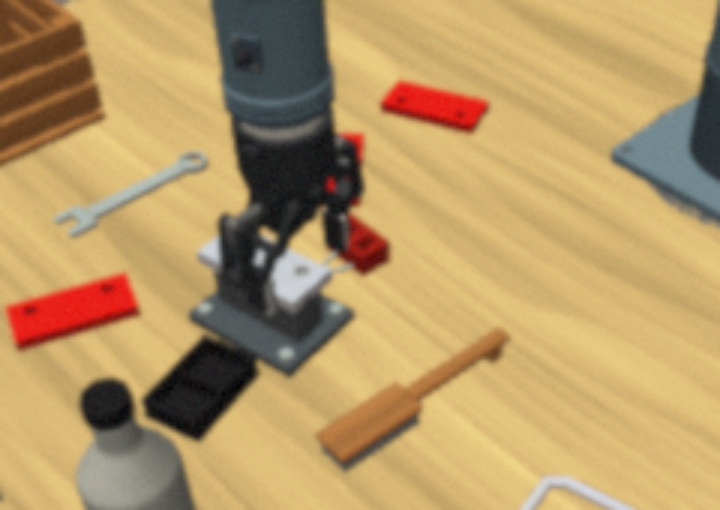

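play_rows(
  plan=[-1,0,0,0,0],
)

```text
clock: 3.75
ee_pos: [505.8, -113.6, 67.9]
tool_rot: [[0.003, -0.198, 0.98], [-0.0, 0.98, 0.198], [-1.0, -0.001, 0.003]]
wrist_force: [-0.1, 0.7, -0.6]
width: 85.5
```

play_rows(
  plan=[-1,-2,-5,-8,-0.007,-1,0,0,-13,0,-1,0,0,0,0,1,0,0,0,0,1,0,0,0,0,1,0,0,0,0,1,0,0,0,0],
  grip_force=100,
)

```text
clock: 4.45
ee_pos: [502.7, -118.8, 45.9]
tool_rot: [[0.001, -0.191, 0.982], [0.0, 0.982, 0.191], [-1.0, 0.0, 0.001]]
wrist_force: [-0.7, 0.9, 4.6]
width: 48.4
```

play_rows(
  plan=[1,0,0,0,0,1,0,0,0,0],
)

```text
clock: 4.65
ee_pos: [502.6, -118.8, 45.9]
tool_rot: [[0.001, -0.191, 0.982], [0.0, 0.982, 0.191], [-1.0, 0.0, 0.001]]
wrist_force: [-1.1, 0.6, 5.0]
width: 48.2
```

Run:
```python
from h import *
s=snap('scene')
cv2.imwrite('pics/s4.png',cv2.resize(s['frame'][130:230,210:330],None,fx=5,fy=5,interpolation=cv2.INTER_CUBIC)[:,:,::-1])
```

```text
(no output)
```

View pics/s4.png

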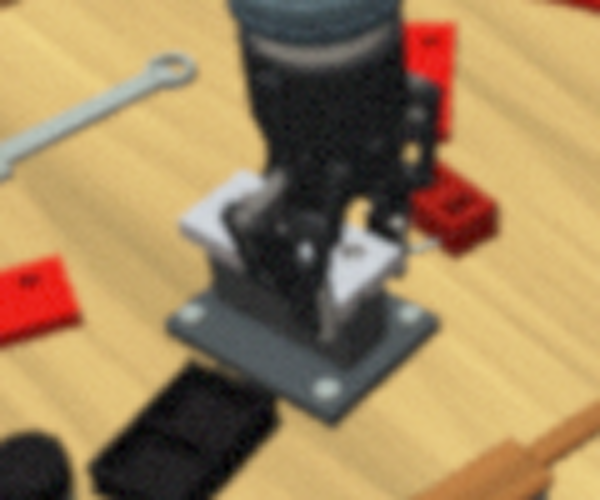

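play_rows(
  plan=[1,0,0,5,0,1,0,0,8,0,1,0,0,10,0,1,0,0,20,0,1,0,0,30,0,1,0,0,40,0,1,0,0,40,0,1,0,0,20,0],
  grip_force=100,
)

```text
clock: 5.5
ee_pos: [503.6, -119.4, 222.3]
tool_rot: [[0.005, -0.19, 0.982], [-0.0, 0.982, 0.19], [-1.0, -0.001, 0.005]]
wrist_force: [0.8, -0.2, -2.3]
width: 48.3
```

Run:
```python
from h import *
s=snap('scene','s5.png')
cv2.imwrite('pics/s5c.png',cv2.resize(s['frame'][60:260,180:420],None,fx=3,fy=3,interpolation=cv2.INTER_CUBIC)[:,:,::-1])
snap('wrist','w5.png')
```

```text
(no output)
```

View pics/s5c.png

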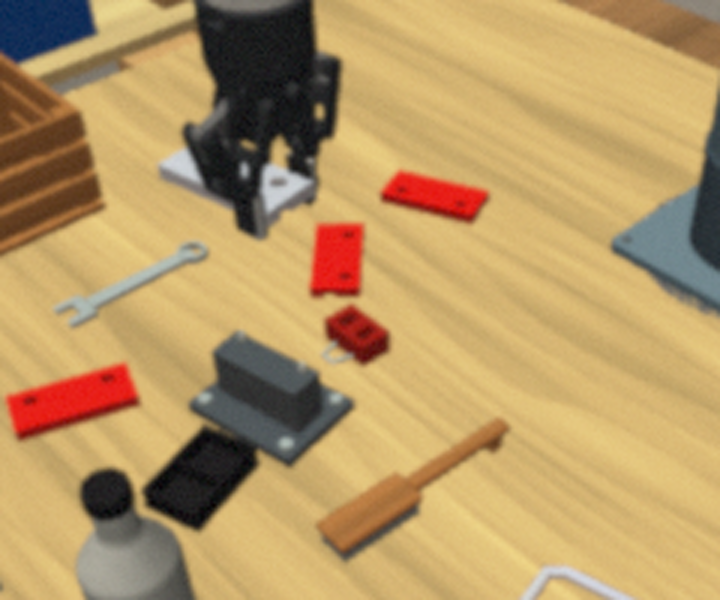

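View pics/w5.png

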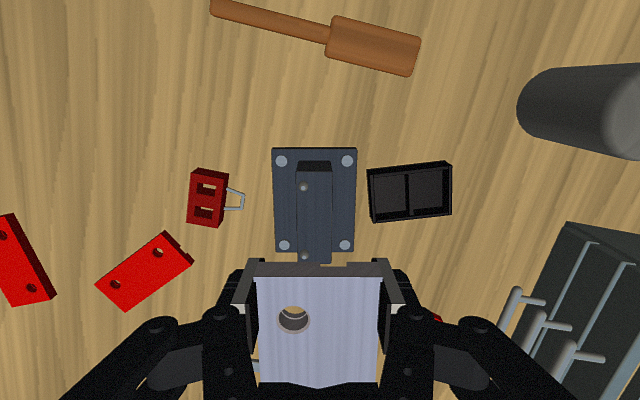

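play_rows(
  plan=[1,0,10,5,-0.03,1,0,10,5,-0.03,1,0,0,0,0,1,0,0,0,0],
  grip_force=20,
)

```text
clock: 6.0
ee_pos: [501.8, -98.8, 227.4]
tool_rot: [[-0.001, -0.133, 0.991], [-0.0, 0.991, 0.133], [-1.0, -0.0, -0.001]]
wrist_force: [-0.7, -0.5, -2.2]
width: 48.5
```

Run:
```python
from fit import *
s=snap('scene','s6.png')
cv2.imwrite('pics/s6c.png',cv2.resize(s['frame'][60:260,180:420],None,fx=3,fy=3,interpolation=cv2.INTER_CUBIC)[:,:,::-1])
snap('wrist','w6.png')
```

```text
(no output)
```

View pics/s6c.png

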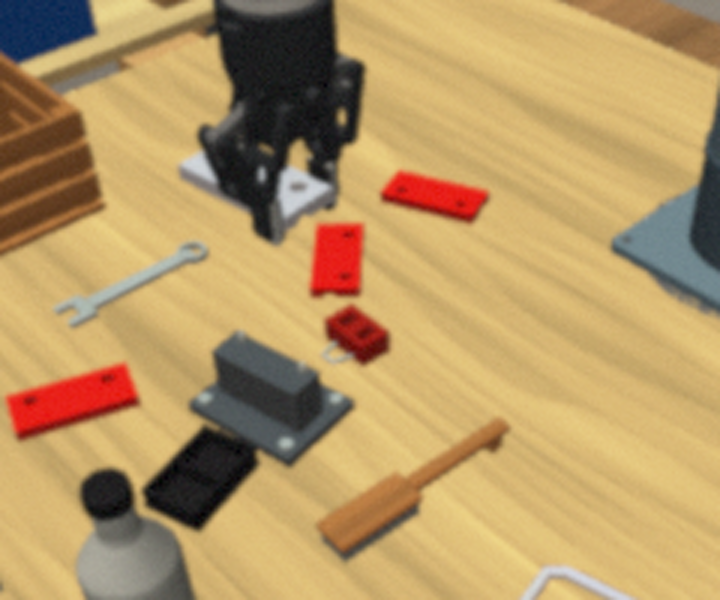

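View pics/w6.png

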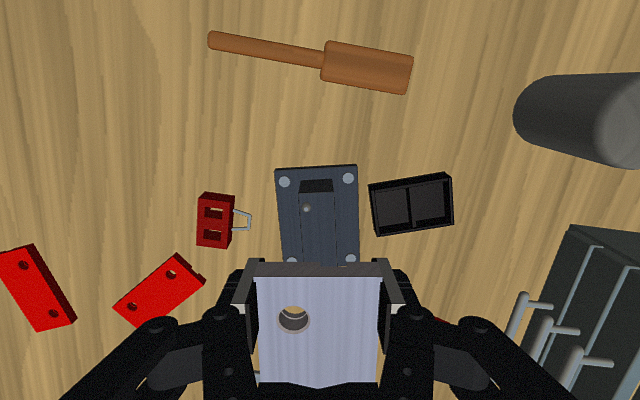

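play_rows(
  plan=[1,9.7,41.8,-8,-0.0223,1,9.7,41.8,-8,-0.0223,1,9.7,41.8,-8,-0.0223,1,9.7,41.8,-8,-0.0223,1,9.7,41.8,-8,-0.0223,1,9.7,41.8,-8,-0.0223,1,9.7,41.8,-8,-0.0223,1,9.7,41.8,-8,-0.0223],
  grip_force=60,
)

```text
clock: 6.9
ee_pos: [580.3, 236.6, 163.3]
tool_rot: [[-0.0, 0.048, 0.999], [-0.001, 0.999, -0.048], [-1.0, -0.001, -0.0]]
wrist_force: [0.1, -0.6, -2.5]
width: 48.1
```

play_rows(
  plan=[1,0,0,-30,0,1,0,0,-40,0,1,0,0,-30,0,1,0,0,0,0,1,0,0,0,0],
)

```text
clock: 7.4
ee_pos: [580.3, 234.9, 64.4]
tool_rot: [[-0.0, 0.047, 0.999], [-0.001, 0.999, -0.047], [-1.0, -0.001, -0.0]]
wrist_force: [0.3, 0.9, -2.3]
width: 48.2
```

Run:
```python
from fit import *
s=snap('scene','s7.png')
cv2.imwrite('pics/s7c.png',cv2.resize(s['frame'][170:350,250:450],None,fx=3,fy=3,interpolation=cv2.INTER_CUBIC)[:,:,::-1])
snap('wrist','w7.png')
```

```text
(no output)
```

View pics/s7c.png

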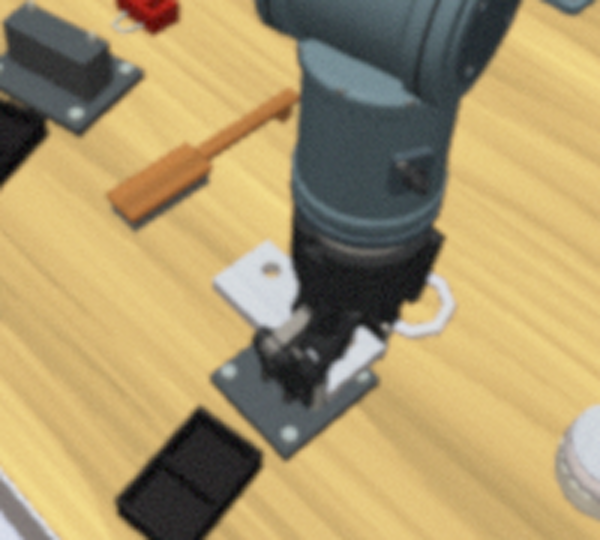

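View pics/w7.png

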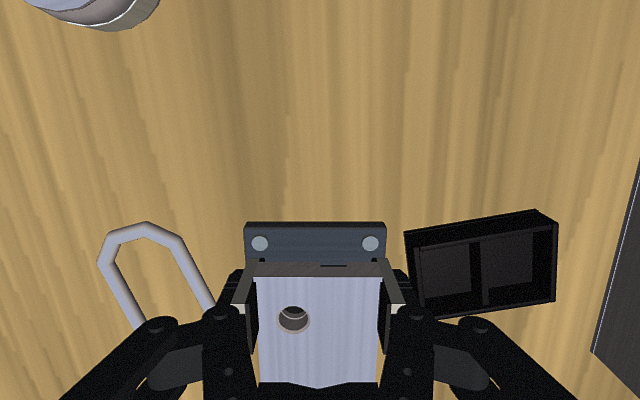

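play_rows(
  plan=[1,0,0,-10,0,1,0,0,-8,0,1,0,0,-6,0,1,0,0,-3,0,1,0,0,-1,0,1,0,0,0,0],
)

```text
clock: 8.1
ee_pos: [580.0, 235.6, 36.2]
tool_rot: [[-0.0, 0.046, 0.999], [-0.0, 0.999, -0.046], [-1.0, -0.0, -0.0]]
wrist_force: [-0.2, 0.4, -2.4]
width: 47.9
```

play_rows(
  plan=[1,0,0,-1,0,1,0,0,-1,0,1,0,0,0,0],
)

```text
clock: 8.4
ee_pos: [580.4, 235.8, 35.1]
tool_rot: [[0.001, 0.046, 0.999], [0.0, 0.999, -0.046], [-1.0, 0.0, 0.001]]
wrist_force: [-1.8, -0.3, 4.2]
width: 48.2
```

play_rows(
  plan=[-1,0,0,0,0,-1,0,0,0,0,-1,0,0,0,0,-1,-0.6,-14,0,0,-1,-0.7,-14,0,0,-1,0,0,0,0],
)

```text
clock: 9.0
ee_pos: [578.9, 203.1, 34.3]
tool_rot: [[-0.0, 0.051, 0.999], [-0.003, 0.999, -0.051], [-1.0, -0.003, -0.0]]
wrist_force: [0.5, -0.0, -0.1]
width: 85.3
```

Run:
```python
from fit import *
st=robot.get_state(); print(st['ee_pos'],st['wrist_force'],st['width'])
s=snap('scene','s8.png')
cv2.imwrite('pics/s8c.png',cv2.resize(s['frame'][170:350,250:450],None,fx=3,fy=3,interpolation=cv2.INTER_CUBIC)[:,:,::-1])
snap('wrist','w8.png')
```

```text
[578.88226476 203.05449492  34.32211327] [ 0.49663641 -0.0175526  -0.08979289] 85.25572719863519
```

View pics/s8c.png

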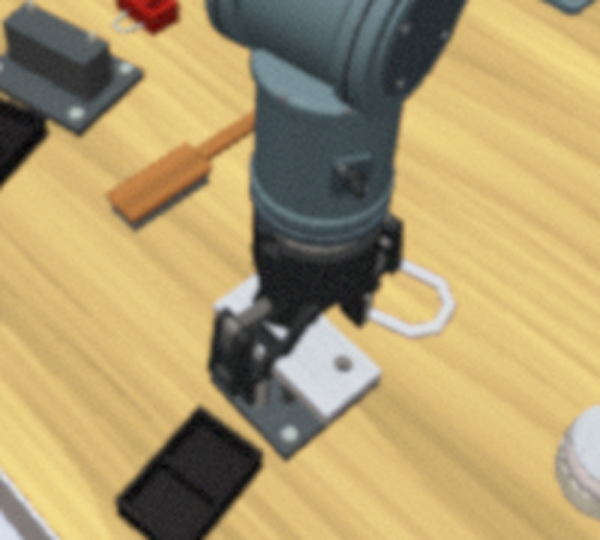

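View pics/w8.png

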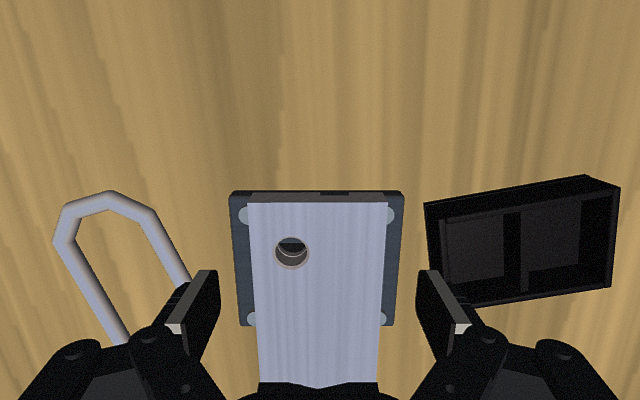

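play_rows(
  plan=[1,0,0,0,0,1,0,0,0,0,1,0,0,0,0,1,0,0,0,0,1,0,0,0,0],
  grip_force=25,
)

```text
clock: 9.6
ee_pos: [578.7, 208.3, 34.4]
tool_rot: [[0.0, 0.046, 0.999], [0.001, 0.999, -0.046], [-1.0, 0.001, 0.0]]
wrist_force: [0.0, -0.0, 2.1]
width: 49.5
```

Run:
```python
from fit import *
s=np.load('w1.npy',allow_pickle=True).item()
f=cv2.resize(s['frame'][45:155,300:415],None,fx=6,fy=6,interpolation=cv2.INTER_CUBIC)[:,:,::-1].copy()
c,sn=np.cos(-.0465),np.sin(-.0465)
def W(x,y,z): return [578+c*x-sn*y,194+sn*x+c*y,z]
for w,z,col in ((18.5,50,(0,255,0)),(24,50,(0,255,255)),(24,12,(0,0,255)),(30,50,(255,0,255))):
  for sg in (1,-1):
    p=(proj(s,[W(-20,sg*w,z),W(20,sg*w,z)])-[300,45])*6+3
    cv2.line(f,tuple(int(v) for v in p[0]),tuple(int(v) for v in p[1]),col,1)
cv2.imwrite('pics/w1l.png',f[80:560])
```

```text
(no output)
```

View pics/w1l.png

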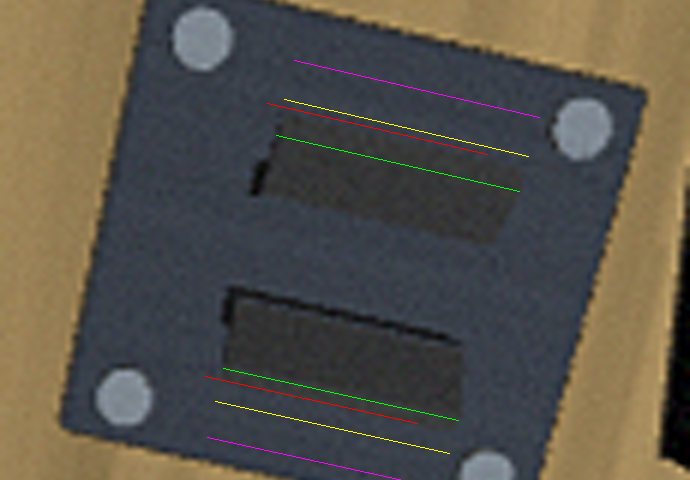

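play_rows(
  plan=[1,0,0,10,0,1,0,0,26,0,1,-1.1,-23.2,0,0,1,-1.1,-23.2,0,0,1,-1.1,-23.1,0,0,1,0,0,-15,0,1,0,0,-15,0,1,0,0,0,0],
  grip_force=25,
)

```text
clock: 10.4
ee_pos: [573.2, 139.0, 37.9]
tool_rot: [[-0.005, 0.045, 0.999], [-0.0, 0.999, -0.045], [-1.0, -0.001, -0.005]]
wrist_force: [-1.5, 0.6, -3.8]
width: 49.6
```

play_rows(
  plan=[1,0,0,-4,0,1,0,0,-4,0,1,0,0,-3,0,1,0,0,0,0],
)

```text
clock: 10.8
ee_pos: [575.5, 138.6, 29.5]
tool_rot: [[0.0, 0.046, 0.999], [0.0, 0.999, -0.046], [-1.0, 0.0, 0.0]]
wrist_force: [-0.4, 0.9, 1.9]
width: 49.4
```

Run:
```python
from fit import *
s=snap('scene','s9.png')
cv2.imwrite('pics/s9c.png',cv2.resize(s['frame'][150:350,230:450],None,fx=3,fy=3,interpolation=cv2.INTER_CUBIC)[:,:,::-1])
snap('wrist','w9.png')
```

```text
(no output)
```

View pics/s9c.png

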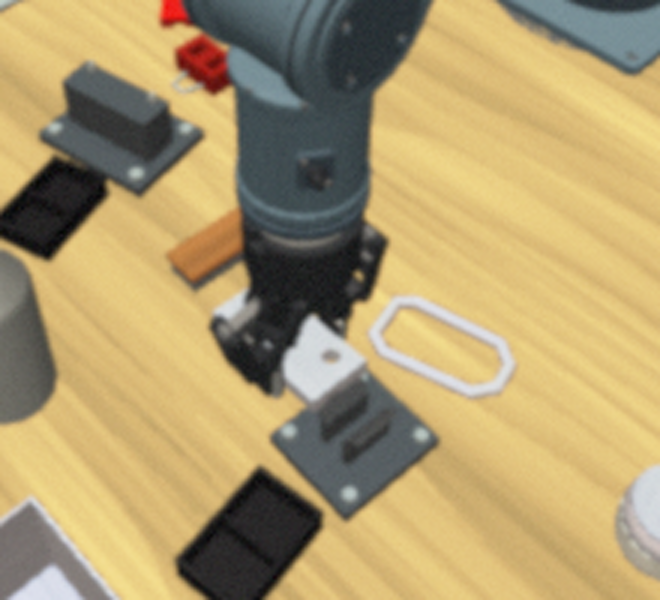

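View pics/w9.png

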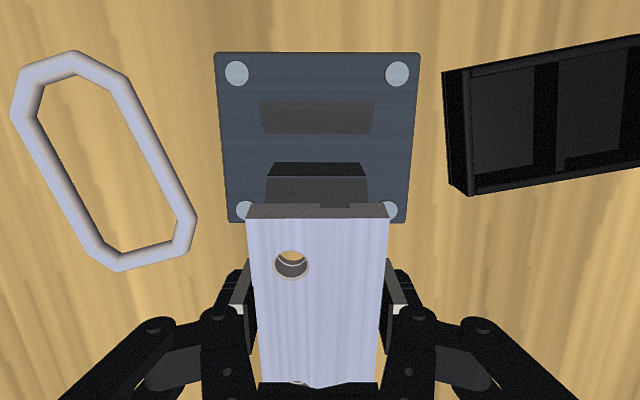

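play_rows(
  plan=[1,0,0,-4,0,1,0,0,-3,0,1,0,0,-2,0,1,0,0,-1,0,1,0,0,0,0],
)

```text
clock: 11.4
ee_pos: [575.6, 138.7, 19.2]
tool_rot: [[0.0, 0.046, 0.999], [0.001, 0.999, -0.046], [-1.0, 0.001, 0.0]]
wrist_force: [-2.2, 0.1, 4.3]
width: 49.6
```

Run:
```python
from fit import *
s=snap('scene','s10.png')
cv2.imwrite('pics/s10c.png',cv2.resize(s['frame'][150:350,230:450],None,fx=3,fy=3,interpolation=cv2.INTER_CUBIC)[:,:,::-1])
snap('wrist','w10.png')
```

```text
(no output)
```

View pics/s10c.png

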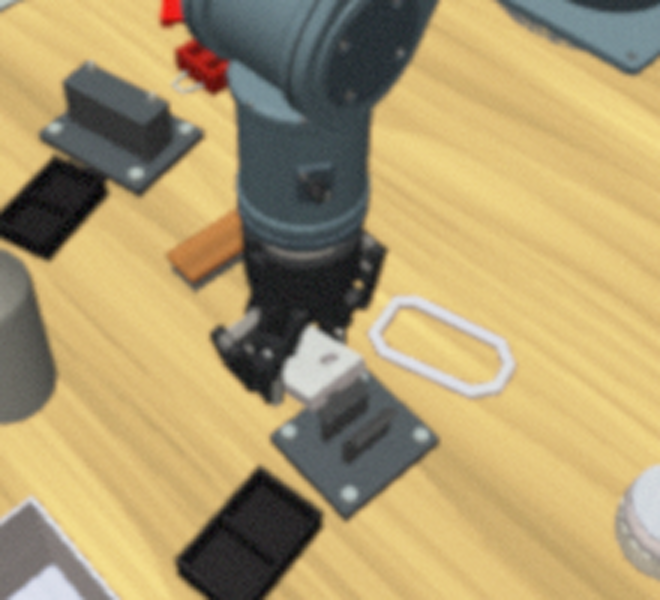

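View pics/w10.png

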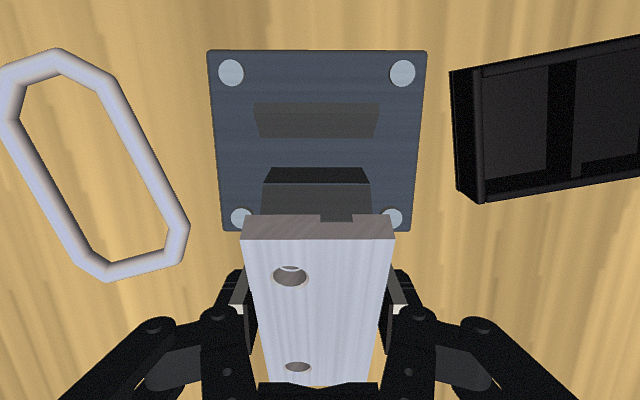

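play_rows(
  plan=[1,0,0,26,0,1,0,0,40,0,1,1.7,37,0,0,1,1.7,37,0,0,1,1.7,37,0,0,1,1.8,37,0,0,1,0,0,-28,0,1,0,0,-25,0],
  grip_force=25,
)

```text
clock: 12.3
ee_pos: [582.1, 287.9, 31.0]
tool_rot: [[0.001, 0.044, 0.999], [0.0, 0.999, -0.044], [-1.0, 0.0, 0.001]]
wrist_force: [0.1, -1.0, -2.9]
width: 49.1
```

play_rows(
  plan=[1,0,0,0,0,1,0,0,0,0],
)

```text
clock: 12.5
ee_pos: [582.1, 285.2, 31.8]
tool_rot: [[-0.001, 0.047, 0.999], [-0.001, 0.999, -0.047], [-1.0, -0.001, -0.001]]
wrist_force: [1.1, -0.1, -1.8]
width: 49.4
```

Run:
```python
from fit import *
s=snap('scene','s11.png')
cv2.imwrite('pics/s11c.png',cv2.resize(s['frame'][170:370,250:470],None,fx=3,fy=3,interpolation=cv2.INTER_CUBIC)[:,:,::-1])
snap('wrist','w11.png')
```

```text
(no output)
```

View pics/s11c.png

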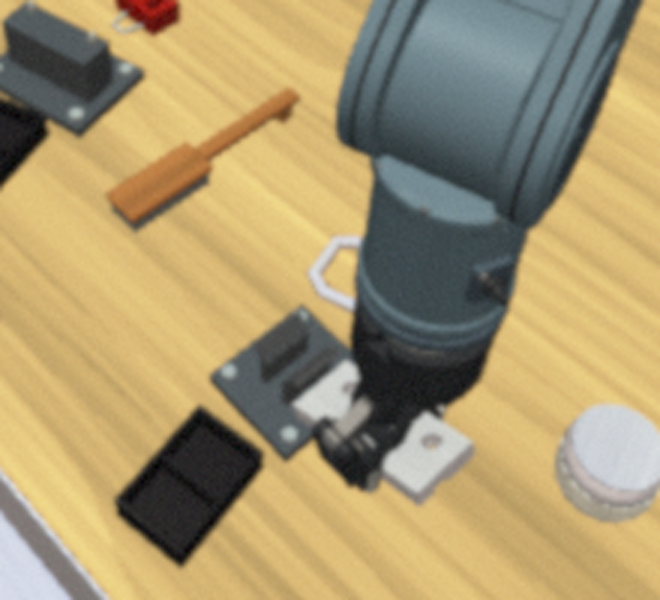

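View pics/w11.png

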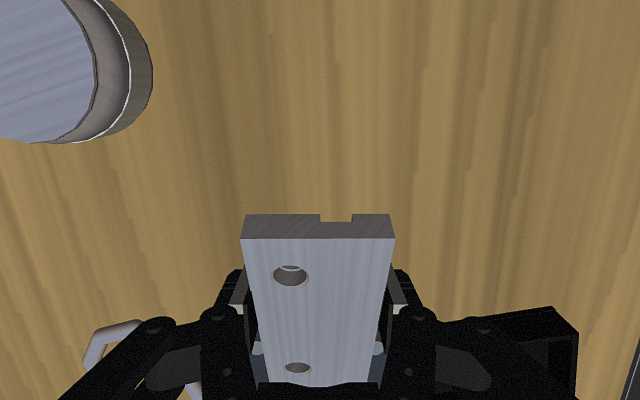

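play_rows(
  plan=[1,-0.3,-6,4,0,1,-0.2,-4,7,0,1,-0.2,-4,7,0,1,-0.3,-6,6,0,1,-0.3,-6,5,0,1,0,0,0,0],
)

```text
clock: 13.2
ee_pos: [581.8, 261.2, 63.3]
tool_rot: [[0.002, 0.046, 0.999], [0.003, 0.999, -0.046], [-1.0, 0.003, 0.002]]
wrist_force: [-0.1, 3.6, -3.2]
width: 49.1
```

Run:
```python
from fit import *
s=snap('scene','s12.png')
cv2.imwrite('pics/s12c.png',cv2.resize(s['frame'][170:370,250:470],None,fx=3,fy=3,interpolation=cv2.INTER_CUBIC)[:,:,::-1])
snap('wrist','w12.png')
```

```text
(no output)
```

View pics/s12c.png

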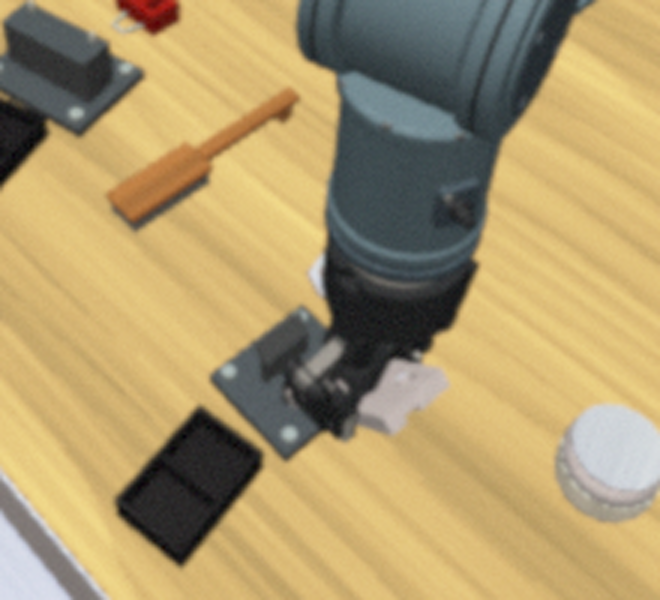

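View pics/w12.png

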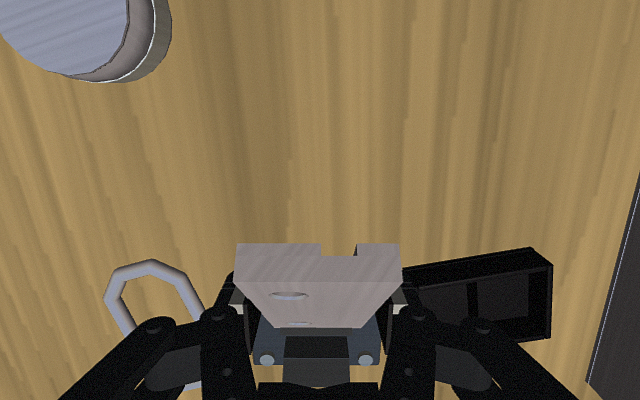

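play_rows(
  plan=[1,-0.3,-7,4.5,0,1,-0.4,-8,4.5,0,1,-0.4,-8,3,0,1,-0.4,-8,2,0,1,-0.3,-6,1,0,1,0,0,0,0],
)

```text
clock: 13.9
ee_pos: [579.5, 226.7, 77.6]
tool_rot: [[0.002, 0.045, 0.999], [0.005, 0.999, -0.045], [-1.0, 0.005, 0.001]]
wrist_force: [-0.2, 10.1, 0.1]
width: 49.5
```

Run:
```python
from fit import *
s=snap('scene','s13.png')
cv2.imwrite('pics/s13c.png',cv2.resize(s['frame'][170:370,250:470],None,fx=3,fy=3,interpolation=cv2.INTER_CUBIC)[:,:,::-1])
snap('wrist','w13.png')
```

```text
(no output)
```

View pics/s13c.png

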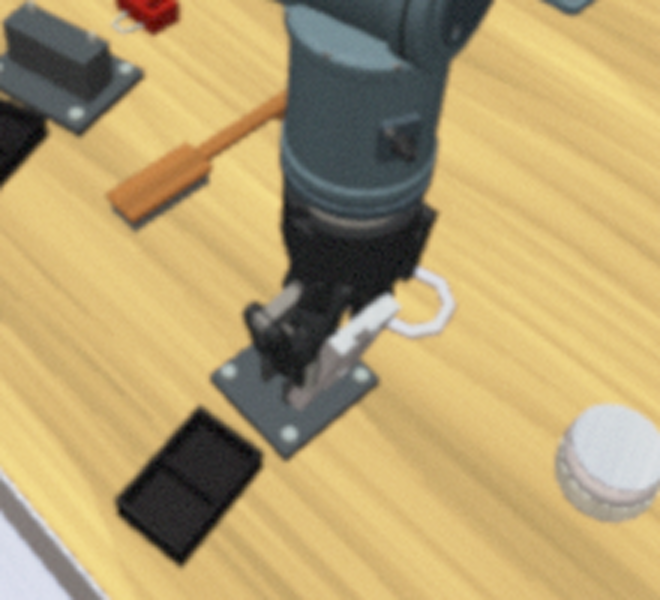

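View pics/w13.png

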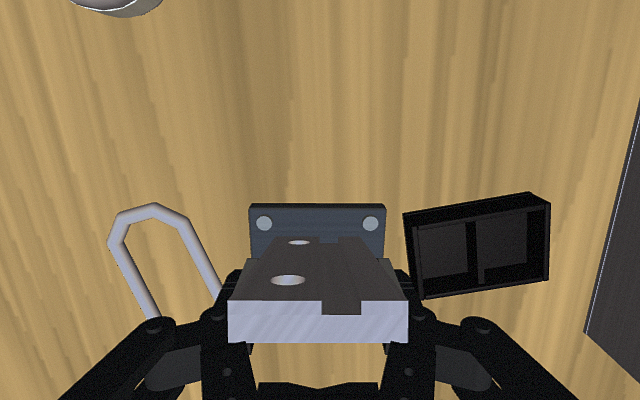

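play_rows(
  plan=[1,-0.3,-6,0,0,1,-0.2,-5,-1,0,1,0,0,0,0],
  grip_force=20,
)

```text
clock: 14.3
ee_pos: [579.4, 216.8, 76.8]
tool_rot: [[0.003, 0.044, 0.999], [0.006, 0.999, -0.044], [-1.0, 0.007, 0.002]]
wrist_force: [0.9, 12.2, 0.1]
width: 49.6
```

Run:
```python
from fit import *
s=snap('scene','s14.png')
cv2.imwrite('pics/s14c.png',cv2.resize(s['frame'][200:320,280:420],None,fx=5,fy=5,interpolation=cv2.INTER_CUBIC)[:,:,::-1])
snap('wrist','w14.png')
```

```text
(no output)
```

View pics/s14c.png

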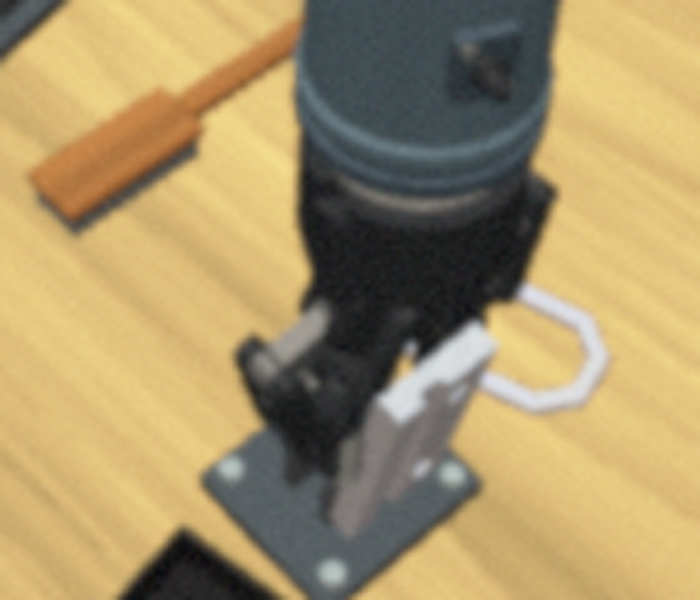

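View pics/w14.png

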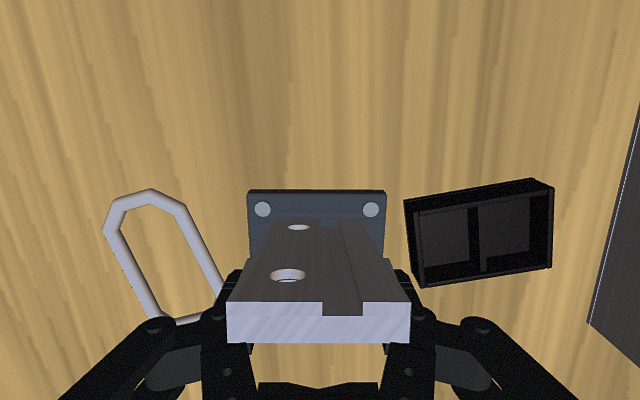

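```bash
cat > inhand.py <<'E'
from fit import *
def inhand(s,uv,L,x0=(0,20,1.6)):
    st=robot.get_state(); R=np.array(st['tool_rot']);p0=np.array(st['ee_pos'])
    yw=np.arctan2(R[1][2],R[0][2]); ex=np.array([np.cos(yw),np.sin(yw),0]); ey=np.array([-np.sin(yw),np.cos(yw),0]); ez=np.array([0,0,1.])
    L=np.array(L,float)
    def r(p):
        py=np.cos(p[2])*ey+np.sin(p[2])*ez; pz=np.cross(ex,py)
        o=p0+p[3]*ex+p[0]*ey+p[1]*ez
        X=o+L[:,[0]]*ex+L[:,[1]]*py+L[:,[2]]*pz
        return (proj(s,X)-uv).ravel()
    f=least_squares(r,list(x0)+[0.]); p=f.x
    print('center y,z rel TCP',p[:2].round(1),'theta',np.degrees(p[2]).round(1),'x',p[3].round(1),'res',r(p).round(1))
    # grip point in plate coords along y for pivot at z= 20.7
    py=np.array([np.cos(p[2]),np.sin(p[2])]); d=np.array([0,20.7])-p[:2]; print('pivot along plate y',(d@py).round(1),'across',(d@np.array([-py[1],py[0]])).round(1))
E
python3 - <<'E'
from inhand import *
s=snap('wrist')
inhand(s,np.array([(227,302),(411,302),(229,342),(410,341),(288,275),(299,227)],float),[(-25,55,-6),(25,55,-6),(-25,55,6),(25,55,6),(-10,35,-6),(-10,-35,-6)])
E
```

```text
center y,z rel TCP [11.7  9.9] theta 80.1 x 1.0 res [ 0.2 -0.5  0.1 -0.7 -0.1  0.4 -0.7  1.1  0.4 -0.2  0.1 -0.1]
pivot along plate y 8.6 across 13.4
```

Run:
```python
from inhand import *
s=snap('wrist')
L=[(-25,55,-6),(25,55,-6),(-25,55,6),(25,55,6),(-10,35,6),(-10,-35,6)]
print('w11');inhand(s,np.array([(247,214),(391,214),(241,238),(394,238),(290,276),(298,367)],float),L,(0,20,.4))
print('w12');inhand(s,np.array([(237,243),(399,243),(233,282),(401,282),(290,295)],float),L[:5],(0,20,.9))
print('w13');inhand(s,np.array([(228,301),(408,301),(229,343),(408,343),(288,280),(299,242)],float),[(-25,55,-6),(25,55,-6),(-25,55,6),(25,55,6),(-10,35,-6),(-10,-35,-6)])
print('w9');inhand(s,np.array([(247,204),(389,204),(248,219),(388,219),(292,265)],float),L[:5],(0,20,.1))
```

```text
w11
center y,z rel TCP [-13.6  15.6] theta 20.9 x 0.8 res [ 0.  -0.5 -1.7 -0.5  0.3  0.1  1.3  0.   0.5  1.  -0.6 -0.2]
pivot along plate y 14.5 across -0.1
w12
center y,z rel TCP [-6.6 10.6] theta 45.7 x 0.6 res [ 0.3  0.3 -0.9  0.2  0.3  0.   1.2 -0.2 -1.1 -0.3]
pivot along plate y 11.8 across 2.4
w13
center y,z rel TCP [6.  9.8] theta 75.0 x 0.7 res [ 0.1  0.1  0.3 -0.1 -0.2  0.2 -0.4 -0.1  0.2 -0.  -0.1  0. ]
pivot along plate y 9.0 across 8.6
w9
center y,z rel TCP [-14.3  18.2] theta 9.3 x 0.8 res [ 4.3 -1.  -4.  -1.1 -2.6  0.6  3.1  0.5 -0.8  0.9]
pivot along plate y 14.5 across 0.1
```

play_rows(
  plan=[1,0.2,4,0,0,1,0,0,0,0,1,0,0,10,0,1,0,0,12,0,1,0,0,11,0,1,0,0,0,0],
  grip_force=40,
)

```text
clock: 15.1
ee_pos: [580.1, 214.3, 109.9]
tool_rot: [[0.002, 0.048, 0.999], [-0.001, 0.999, -0.048], [-1.0, -0.001, 0.002]]
wrist_force: [0.4, -0.5, -2.8]
width: 48.6
```

play_rows(
  plan=[1,-0.3,-6,0,0,1,-0.3,-6,0,0,1,-0.3,-6,0,0,1,-0.3,-6,0,0,1,0,0,0,0],
)

```text
clock: 15.6
ee_pos: [577.6, 190.2, 108.1]
tool_rot: [[-0.0, 0.048, 0.999], [-0.001, 0.999, -0.048], [-1.0, -0.001, -0.0]]
wrist_force: [0.3, -0.9, -2.1]
width: 49.0
```

Run:
```python
from fit import *
s=snap('scene','s15.png')
cv2.imwrite('pics/s15c.png',cv2.resize(s['frame'][200:320,280:420],None,fx=5,fy=5,interpolation=cv2.INTER_CUBIC)[:,:,::-1])
snap('wrist','w15.png')
```

```text
(no output)
```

View pics/s15c.png

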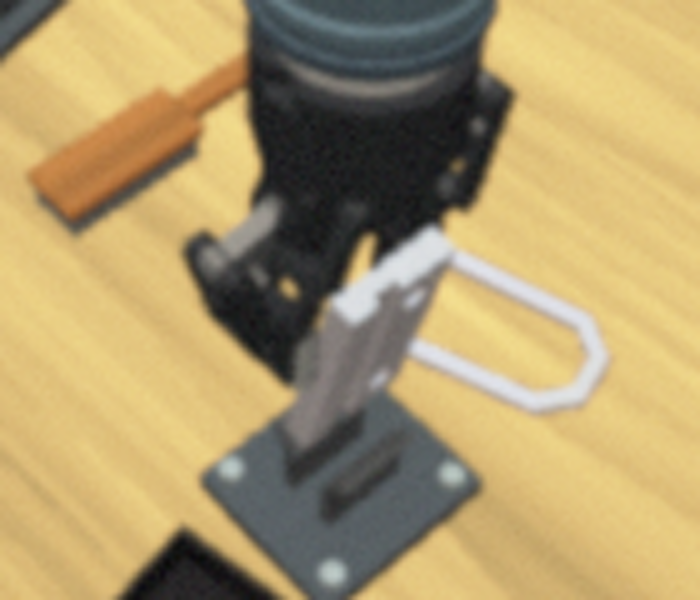

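View pics/w15.png

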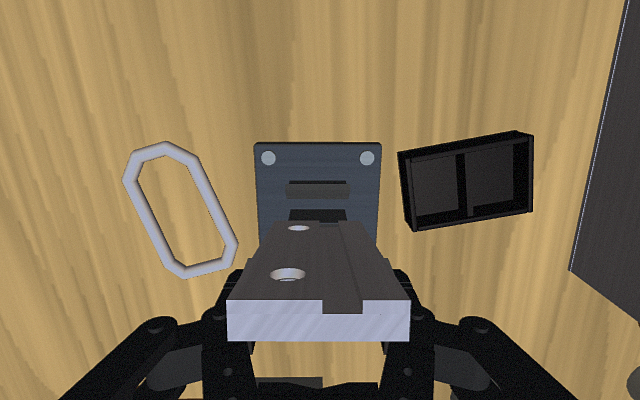

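Run:
```python
from inhand import *
s=snap('wrist')
inhand(s,np.array([(227,301),(411,300),(228,342),(410,341),(288,274),(299,228)],float),[(-25,55,-6),(25,55,-6),(-25,55,6),(25,55,6),(-10,35,-6),(-10,-35,-6)])
print(robot.get_state()['ee_pos'],robot.get_state()['clock'])
```

```text
center y,z rel TCP [11.3 10.2] theta 79.1 x 1.1 res [-0.4 -0.7  0.3  0.3  0.2 -0.4 -0.4  0.6  0.2  0.4  0.3 -0.1]
pivot along plate y 8.1 across 13.1
[577.65476867 192.37553171 108.22587988] 15.75
```

play_rows(
  plan=[1,0,-1,-15,0,1,0,0,-15,0,1,0,0,-6,0,1,0,0,-4,0,1,0,0,-3,0,1,0,0,0,0],
  grip_force=20,
)

```text
clock: 16.35
ee_pos: [577.5, 191.1, 64.9]
tool_rot: [[-0.0, 0.046, 0.999], [-0.0, 0.999, -0.046], [-1.0, -0.0, -0.0]]
wrist_force: [-0.5, -0.9, -2.9]
width: 48.3
```

play_rows(
  plan=[1,0,0,-2,0,1,0,0,-2,0,1,0,0,0,0],
)

```text
clock: 16.65
ee_pos: [577.7, 191.2, 61.3]
tool_rot: [[0.0, 0.046, 0.999], [0.0, 0.999, -0.046], [-1.0, 0.0, 0.0]]
wrist_force: [-0.0, -0.8, -3.3]
width: 48.7
```

play_rows(
  plan=[1,0,0,-2,0,1,0,0,-1.5,0,1,0,0,0,0],
)

```text
clock: 16.95
ee_pos: [578.2, 190.9, 58.3]
tool_rot: [[0.001, 0.047, 0.999], [0.0, 0.999, -0.047], [-1.0, 0.0, 0.001]]
wrist_force: [-0.9, -0.8, 2.9]
width: 48.7
```

Run:
```python
from fit import *
s=snap('scene','s16.png')
cv2.imwrite('pics/s16c.png',cv2.resize(s['frame'][200:320,280:420],None,fx=5,fy=5,interpolation=cv2.INTER_CUBIC)[:,:,::-1])
snap('wrist','w16.png')
```

```text
(no output)
```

View pics/s16c.png

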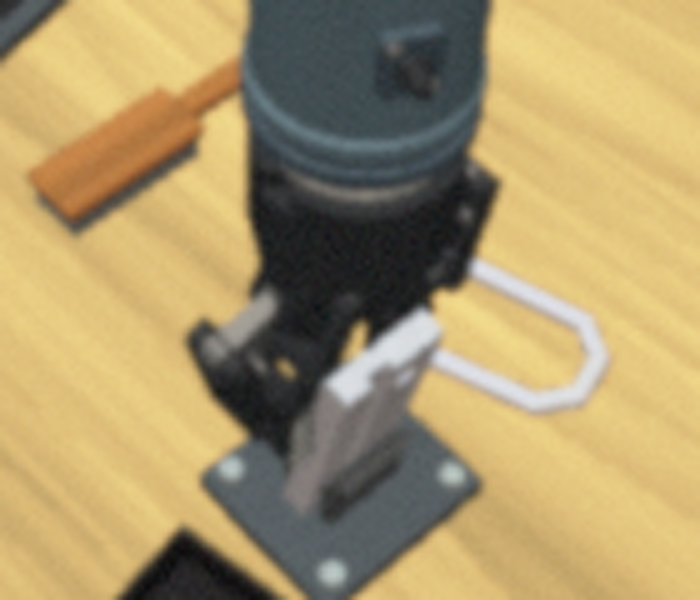

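View pics/w16.png

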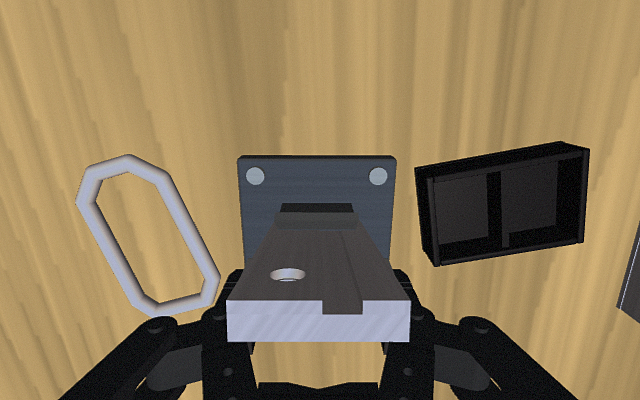

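play_rows(
  plan=[-1,0,0,0,0,-1,0,0,0,0,-1,0,0,0,0,-1,0,0,10,0,-1,0.6,13,0,0,-1,0,0,0,0],
)

```text
clock: 17.65
ee_pos: [578.5, 207.5, 68.4]
tool_rot: [[0.001, 0.044, 0.999], [0.002, 0.999, -0.044], [-1.0, 0.002, 0.001]]
wrist_force: [-0.3, 1.7, -0.9]
width: 85.5
```

Run:
```python
from fit import *
s=snap('scene','s17.png')
cv2.imwrite('pics/s17c.png',cv2.resize(s['frame'][200:320,280:420],None,fx=5,fy=5,interpolation=cv2.INTER_CUBIC)[:,:,::-1])
snap('wrist','w17.png')
st=robot.get_state(); print(st['ee_pos'],st['wrist_force'],st['width'])
```

```text
[578.11844639 205.2790495   67.8046241 ] [ 0.55851293 -0.10247062 -0.5637717 ] 85.21803111778785
```

View pics/s17c.png

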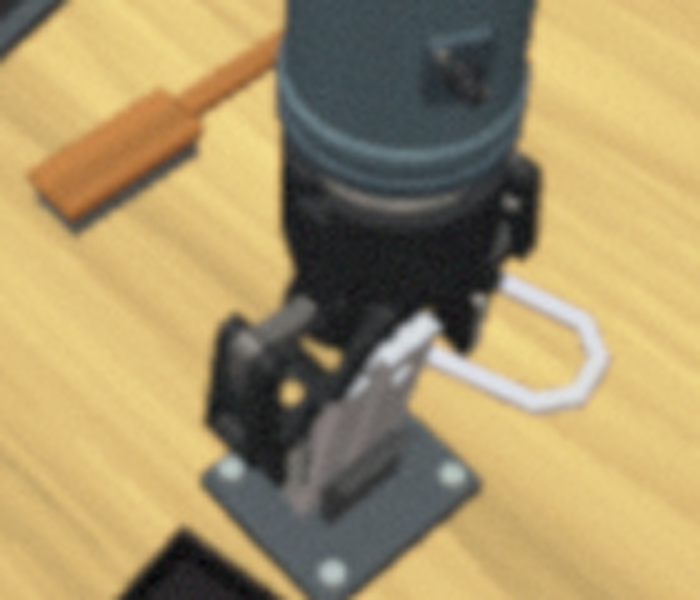

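View pics/w17.png

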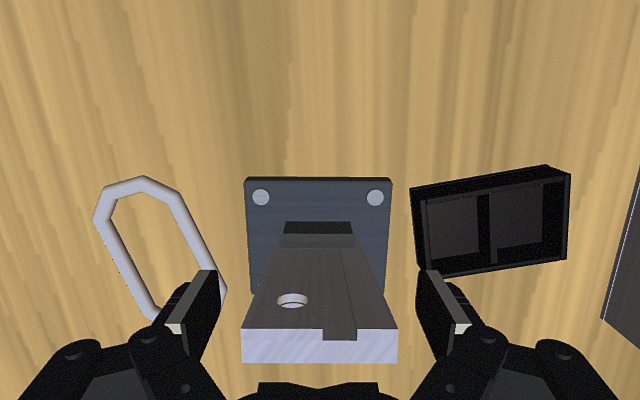

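Run:
```python
from inhand import *
s=snap('wrist')
inhand(s,np.array([(243,328),(397,328),(243,363),(397,362),(292,301)],float),[(-25,55,-6),(25,55,-6),(-25,55,6),(25,55,6),(-10,35,-6)])
```

```text
center y,z rel TCP [-6.4 -1.7] theta 79.2 x 1.4 res [-0.9 -0.1  0.5  0.1  0.2 -0.6 -0.8  0.4  1.1  0.2]
pivot along plate y 23.2 across -2.1
```

play_rows(
  plan=[-1,1,-1,7,0,-1,0,0,0,0,1,0,0,0,0,1,0,0,0,0,1,0,0,0,0,1,0,0,0,0,1,0,0,0,0],
  grip_force=30,
)

```text
clock: 18.5
ee_pos: [579.2, 203.1, 74.8]
tool_rot: [[-0.0, 0.046, 0.999], [-0.0, 0.999, -0.046], [-1.0, -0.0, -0.0]]
wrist_force: [-1.2, -0.6, 2.0]
width: 49.7
```

play_rows(
  plan=[1,0,0,8,0,1,0,0,16,0,1,0,0,20,0,1,0,0,8,0,1,0.6,14,0,0,1,0.6,14,0,0,1,0.6,14,0,0,1,0,0,0,0],
)

```text
clock: 19.3
ee_pos: [579.9, 249.6, 125.7]
tool_rot: [[-0.002, 0.041, 0.999], [0.002, 0.999, -0.041], [-1.0, 0.001, -0.002]]
wrist_force: [0.0, 0.9, -2.7]
width: 49.7
```

Run:
```python
from fit import *
s=snap('scene','s18.png')
cv2.imwrite('pics/s18c.png',cv2.resize(s['frame'][200:320,280:420],None,fx=5,fy=5,interpolation=cv2.INTER_CUBIC)[:,:,::-1])
snap('wrist','w18.png')
st=robot.get_state(); print(st['ee_pos'],st['wrist_force'],st['width'])
```

```text
[580.49093376 245.66259141 125.96939411] [ 0.43835986 -1.09558342 -2.55725666] 49.47016767933351
```

View pics/s18c.png

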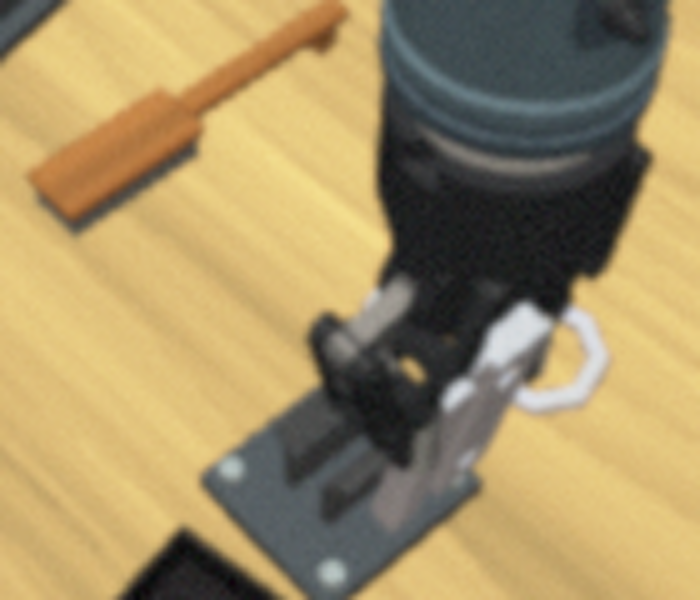

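View pics/w18.png

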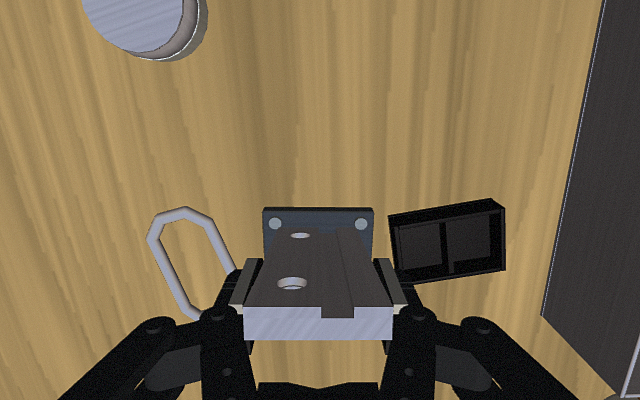

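play_rows(
  plan=[1,0,0,-16,0,1,0,0,-15.5,0,1,-0.4,-9,0,0,1,-0.3,-7,0,0,1,-0.3,-7,0,0,1,-0.4,-8,0,0,1,-0.4,-9,-0.5,0,1,0,0,0,0],
  grip_force=25,
)

```text
clock: 20.2
ee_pos: [578.8, 204.8, 95.3]
tool_rot: [[-0.001, 0.047, 0.999], [0.001, 0.999, -0.047], [-1.0, 0.001, -0.001]]
wrist_force: [-1.5, 3.0, -2.4]
width: 49.6
```

Run:
```python
from fit import *
s=snap('scene','s19.png')
cv2.imwrite('pics/s19c.png',cv2.resize(s['frame'][200:320,280:420],None,fx=5,fy=5,interpolation=cv2.INTER_CUBIC)[:,:,::-1])
snap('wrist','w19.png')
st=robot.get_state(); print(st['ee_pos'],st['wrist_force'],st['width'])
```

```text
[579.67532627 204.96945541  95.39306222] [-0.68812237  1.38040801 -1.9622934 ] 49.72041959266721
```

View pics/s19c.png

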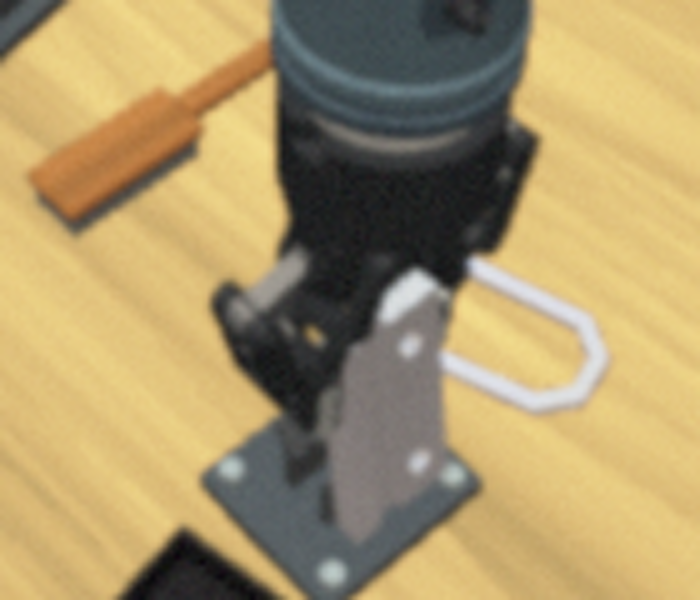

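View pics/w19.png

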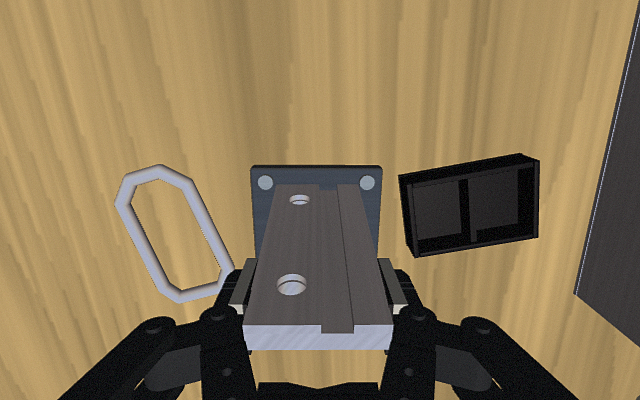

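play_rows(
  plan=[1,-0.4,-8.5,-2,0,1,-0.4,-8.5,-3,0,1,-0.3,-7.5,-4.5,0,1,-0.3,-7.2,-4.8,0,1,-0.3,-6.2,-6,0,1,-0.3,-5.5,-6.7,0,1,0,0,0,0],
)

```text
clock: 21.0
ee_pos: [577.8, 159.9, 67.0]
tool_rot: [[0.001, 0.048, 0.999], [-0.001, 0.999, -0.048], [-1.0, -0.001, 0.001]]
wrist_force: [2.0, 0.8, 0.8]
width: 49.3
```

Run:
```python
from fit import *
s=snap('scene','s20.png')
cv2.imwrite('pics/s20c.png',cv2.resize(s['frame'][200:320,280:420],None,fx=5,fy=5,interpolation=cv2.INTER_CUBIC)[:,:,::-1])
snap('wrist','w20.png')
st=robot.get_state(); print(st['ee_pos'],st['wrist_force'],st['width'])
```

```text
[576.99946227 160.76677571  67.17988079] [ 0.20006747  0.42767392 -1.3251452 ] 49.52223724711165
```

View pics/s20c.png

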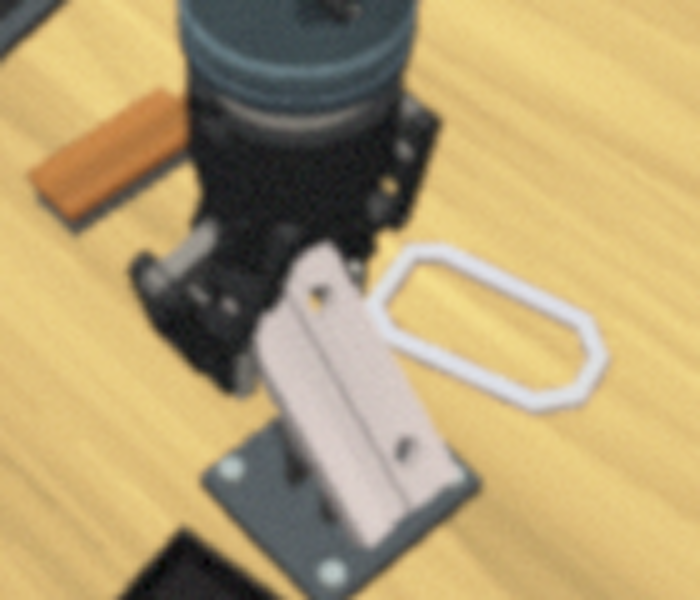

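View pics/w20.png

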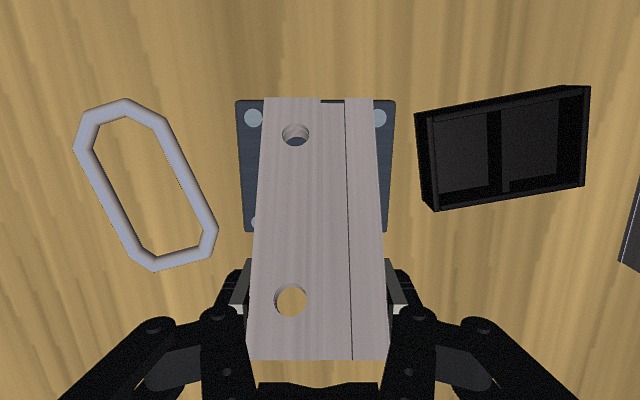

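play_rows(
  plan=[1,-0.2,-4.5,-7.5,0,1,-0.2,-3.4,-8,0,1,-0.1,-2.2,-7,0,1,-0.1,-1.3,-5,0,1,0,0,-3,0,1,0,0,-1.5,0,1,0,0,0,0],
)

```text
clock: 21.8
ee_pos: [576.6, 149.7, 35.6]
tool_rot: [[-0.0, 0.047, 0.999], [-0.001, 0.999, -0.047], [-1.0, -0.001, -0.0]]
wrist_force: [-0.3, -1.9, 3.4]
width: 49.7
```

Run:
```python
from fit import *
s=snap('scene','s21.png')
cv2.imwrite('pics/s21c.png',cv2.resize(s['frame'][200:320,280:420],None,fx=5,fy=5,interpolation=cv2.INTER_CUBIC)[:,:,::-1])
snap('wrist','w21.png')
st=robot.get_state(); print(st['ee_pos'],st['wrist_force'],st['width'])
```

```text
[576.52125871 150.31274615  35.65634947] [ 0.58822629 -1.72828295  2.06577195] 49.255161115997005
```

View pics/s21c.png

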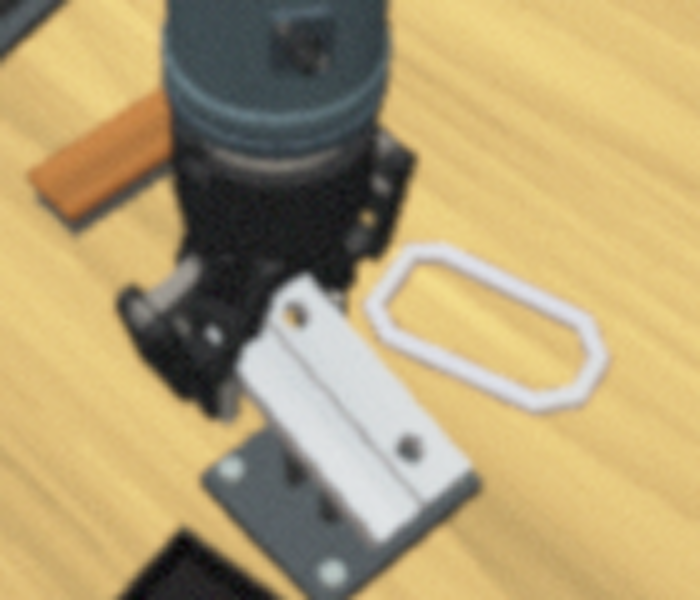

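View pics/w21.png

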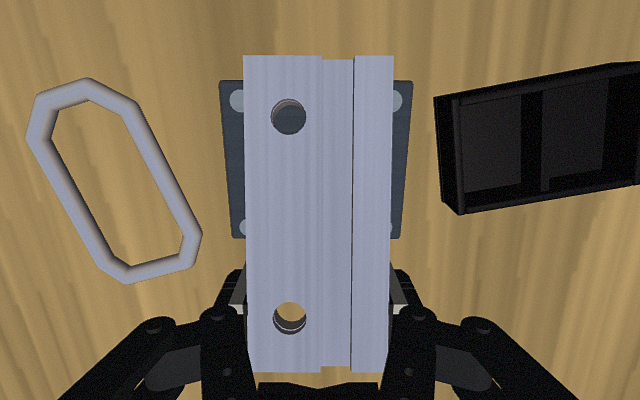

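play_rows(
  plan=[1,0,0,-1,0,1,0,0,-0.7,0,1,0,0,0,0],
)

```text
clock: 22.2
ee_pos: [576.6, 150.4, 34.1]
tool_rot: [[-0.0, 0.046, 0.999], [-0.0, 0.999, -0.046], [-1.0, -0.0, -0.0]]
wrist_force: [0.1, -2.8, 4.1]
width: 49.4
```

play_rows(
  plan=[-1,0,0,0,0,-1,0,0,0,0,-1,0,0,0,0,-1,0,0,0,0],
)

```text
clock: 22.6
ee_pos: [576.4, 150.6, 33.9]
tool_rot: [[-0.001, 0.046, 0.999], [0.0, 0.999, -0.046], [-1.0, 0.0, -0.001]]
wrist_force: [0.1, -0.2, 0.2]
width: 85.1
```

Run:
```python
from fit import *
s=snap('wrist','w22.png');np.save('w22.npy',s,allow_pickle=True)
cv2.imwrite('pics/w22c.png',cv2.resize(s['frame'][0:400,200:440],None,fx=2,fy=2,interpolation=cv2.INTER_CUBIC)[0:800:1,:,::-1][:600])
cv2.imwrite('pics/w22d.png',cv2.resize(s['frame'][240:400,200:440],None,fx=3,fy=3,interpolation=cv2.INTER_CUBIC)[:,:,::-1])
st=robot.get_state(); print(st['ee_pos'],st['wrist_force'],st['width'])
```

```text
[576.50139886 150.51751451  33.92945237] [ 0.28707315 -0.20267155  0.13734058] 85.30567194067031
```

View pics/w22c.png

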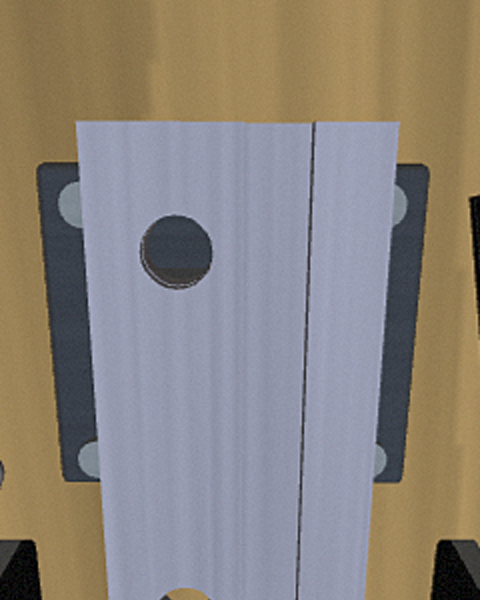

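View pics/w22d.png

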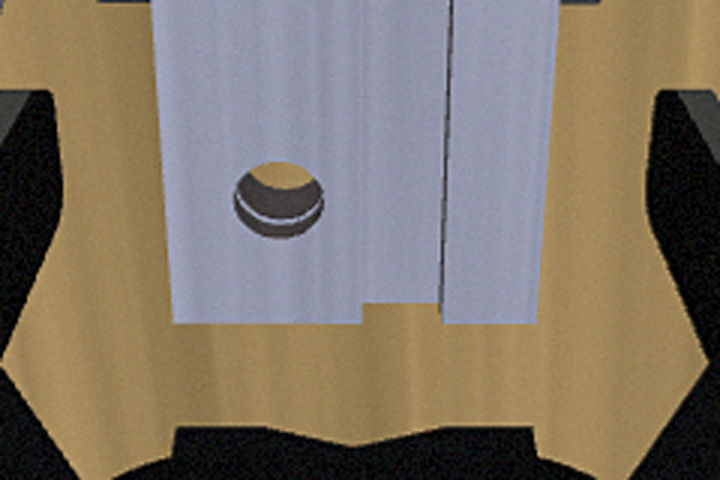

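Run:
```python
from fit import *
s=np.load('w22.npy',allow_pickle=True).item()
B=pix([(77,121),(399,121),(177,252)],2,200,0);A=pix([(173,323),(536,323),(279,201)],3,200,240)
L=[(-25,55,62),(25,55,62),(-10,35,62),(-25,-55,62),(25,-55,62),(-10,-35,62)]
print(fit([(s,np.r_[B,A],L)],[578,180,-.05])); print(fit([(s,np.r_[B,A],L)],[578,180,-.05,0]))
```

```text
(array([ 5.78974127e+02,  1.85851807e+02, -4.75481809e-02]), array([-0.7, -0.7,  0.8, -0.3, -0.3,  0. , -0.1,  0.7,  0.3,  0.9, -0.1,
        0.4]))
(array([ 5.78954118e+02,  1.85728953e+02, -4.74913111e-02, -6.07246731e-01]), array([-0.3, -0.1,  0.3,  0.2, -0.1,  0.2,  0.1, -0.1,  0. ,  0.1,  0. ,
       -0.3]))
```

play_rows(
  plan=[-1,1.2,18,0,0,-1,1.3,17.4,0,0,-1,0,0,0,0,-1,0,0,0,0,1,0,0,0,0,1,0,0,0,0,1,0,0,0,0,1,0,0,0,0],
  grip_force=60,
)

```text
clock: 23.45
ee_pos: [579.5, 185.0, 34.4]
tool_rot: [[0.0, 0.047, 0.999], [-0.0, 0.999, -0.047], [-1.0, -0.0, 0.001]]
wrist_force: [0.1, -1.9, 1.6]
width: 49.0
```

play_rows(
  plan=[1,0,0,0,0,1,0,0,10,0,1,0,0,30,0,1,0,0,40,0,1,0,0,0,0],
)

```text
clock: 23.95
ee_pos: [582.6, 186.7, 119.3]
tool_rot: [[0.008, 0.047, 0.999], [0.003, 0.999, -0.047], [-1.0, 0.004, 0.008]]
wrist_force: [0.8, 0.6, -2.6]
width: 49.1
```

Run:
```python
from fit import *
snap('wrist','w23.png')
st=robot.get_state(); print(st['ee_pos'],st['wrist_force'],st['width'])
```

```text
[580.93356752 186.51374752 116.8905126 ] [-1.43587138  0.81468728 -3.20096158] 48.982826478364636
```

View pics/w23.png

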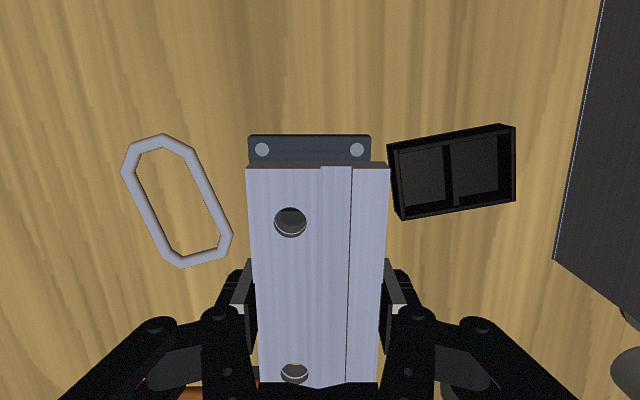

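play_rows(
  plan=[1,-7.6,-38.5,0,0.0264,1,-7.6,-38.5,0,0.0264,1,-7.6,-38.5,0,0.0264,1,-7.6,-38.5,0,0.0264,1,-7.6,-38.5,0,0.0264,1,-7.6,-38.5,0,0.0264,1,-7.6,-38.5,0,0.0264,1,-7.6,-38.5,0,0.0264],
)

```text
clock: 24.8
ee_pos: [516.8, -123.2, 113.1]
tool_rot: [[-0.002, -0.166, 0.986], [0.001, 0.986, 0.166], [-1.0, 0.001, -0.002]]
wrist_force: [0.8, 0.3, -2.6]
width: 49.1
```

play_rows(
  plan=[1,-7.6,-37.9,0,0.0268,1,0,0,-20,0,1,0,0,-20,0,1,0,0,0,0,1,0,0,0,0,1,0,0,0,0],
)

```text
clock: 25.4
ee_pos: [511.2, -160.0, 74.7]
tool_rot: [[0.001, -0.191, 0.982], [-0.0, 0.982, 0.191], [-1.0, -0.0, 0.001]]
wrist_force: [-0.4, -0.2, -2.7]
width: 48.9
```

Run:
```python
from fit import *
s=snap('wrist','w24.png'); np.save('w24.npy',s,allow_pickle=True)
cv2.imwrite('pics/w24c.png',cv2.resize(s['frame'][100:400,220:420],None,fx=2,fy=2,interpolation=cv2.INTER_CUBIC)[:,:,::-1])
st=robot.get_state(); print(st['ee_pos'],st['wrist_force'],st['width'])
s=snap('scene')
cv2.imwrite('pics/s24c.png',cv2.resize(s['frame'][130:230,210:330],None,fx=5,fy=5,interpolation=cv2.INTER_CUBIC)[:,:,::-1])
```

```text
[ 511.3997095  -160.01194777   74.81900014] [ 0.46331812 -0.09358717 -3.07653562] 49.0597136630367
```

View pics/w24c.png

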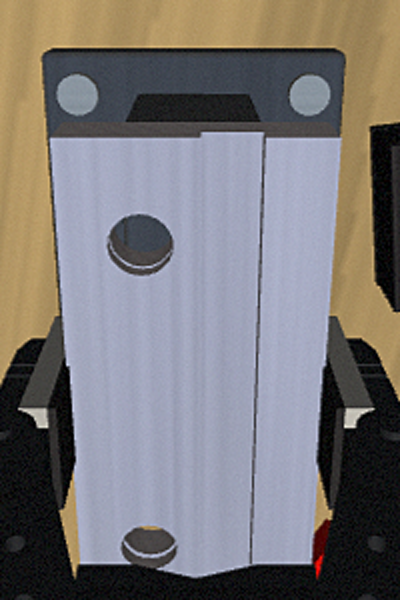

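View pics/s24c.png

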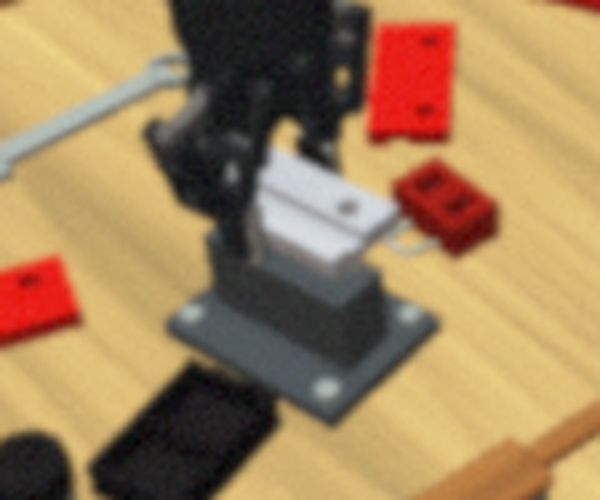

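Run:
```python
from inhand import *
s=snap('wrist')
bl=pix([(43,49),(346,49),(51,137),(340,136),(140,243),(149,547)],2,220,100)
c,sn=np.cos(.192),np.sin(.192)
W=lambda x,y,z:[511.2+c*x-sn*y,-160.15+sn*x+c*y,z]
print('foot pred',proj(s,[W(-45,60,12),W(45,60,12)]).round(1),'meas',bl[:2].round(1))
inhand(s,bl[2:],[(-25,55,6),(25,55,6),(-10,35,6),(-10,-35,6)],(0,20,0))
L=[(-25,55,0),(25,55,0),(-10,35,0),(-10,-35,0)]
print(fit([(s,bl[2:],L)],[511,-160,.19,103]))
```

```text
foot pred [[239.2 125. ]
 [392.9 125.1]] meas [[241.2 124.2]
 [392.8 124.2]]
center y,z rel TCP [ 0.5 20.5] theta -0.5 x 0.6 res [-0.  -0.4 -0.1  0.1  0.3  0.3 -0.2 -0. ]
pivot along plate y -0.6 across 0.2
(array([ 5.11810775e+02, -1.59149694e+02,  1.93423737e-01,  1.01557151e+02]), array([-0.5, -0.2,  0.3,  0.1,  0.2,  0.5,  0.1, -0.5]))
```

play_rows(
  plan=[1,-0.2,-0.8,-8,0,1,0,0,-7,0,1,0,0,-4,0,1,0,0,-2,0,1,0,0,-2,0,1,0,0,-1,0,1,0,0,0,0],
)

```text
clock: 26.25
ee_pos: [510.6, -161.0, 50.0]
tool_rot: [[-0.0, -0.191, 0.982], [-0.0, 0.982, 0.191], [-1.0, -0.0, -0.0]]
wrist_force: [0.0, -0.7, -2.5]
width: 49.1
```

play_rows(
  plan=[1,0,0,-1.5,0,1,0,0,-1.5,0,1,0,0,-1,0,1,0,0,0,0],
)

```text
clock: 26.65
ee_pos: [510.5, -160.9, 45.9]
tool_rot: [[-0.0, -0.19, 0.982], [0.0, 0.982, 0.19], [-1.0, 0.0, -0.0]]
wrist_force: [-0.7, 0.4, -2.1]
width: 48.7
```

play_rows(
  plan=[1,0,0,-1,0,1,0,0,-0.7,0,1,0,0,0,0],
)

```text
clock: 26.95
ee_pos: [510.7, -161.0, 45.0]
tool_rot: [[0.0, -0.19, 0.982], [0.0, 0.982, 0.19], [-1.0, 0.0, 0.0]]
wrist_force: [-2.3, 0.4, 5.5]
width: 49.1
```

play_rows(
  plan=[-1,0,0,0,0,-1,0,0,0,0,-1,0,0,0,0,-1,0,0,0,0,-1,0,0,15,0,-1,0,0,40,0,-1,0,0,40,0],
)

```text
clock: 27.65
ee_pos: [510.0, -161.0, 140.9]
tool_rot: [[-0.001, -0.19, 0.982], [0.0, 0.982, 0.19], [-1.0, 0.0, -0.001]]
wrist_force: [0.0, 0.8, -0.8]
width: 85.4
```

play_rows(
  plan=[-1,0,0,40,0,-1,0,0,40,0,-1,0,0,30,0,-1,0,0,0,0],
)

```text
clock: 28.05
ee_pos: [513.1, -162.0, 254.8]
tool_rot: [[0.009, -0.19, 0.982], [-0.001, 0.982, 0.19], [-1.0, -0.003, 0.008]]
wrist_force: [-0.6, 0.2, 0.3]
width: 85.5
```

Run:
```python
from fit import *
s=snap('wrist','w25.png'); np.save('w25.npy',s,allow_pickle=True)
cv2.imwrite('pics/w25c.png',cv2.resize(s['frame'][100:245,270:385],None,fx=4,fy=4,interpolation=cv2.INTER_CUBIC)[:,:,::-1])
st=robot.get_state(); print(st['ee_pos'],st['wrist_force'],st['width'])
s=snap('scene')
cv2.imwrite('pics/s25c.png',cv2.resize(s['frame'][140:240,220:340],None,fx=5,fy=5,interpolation=cv2.INTER_CUBIC)[:,:,::-1])
snap('top','top25.png')
```

```text
[ 511.78119229 -161.40425362  252.25088032] [-0.95667254  0.2182263  -0.33851168] 85.30985738136279
```

View pics/w25c.png

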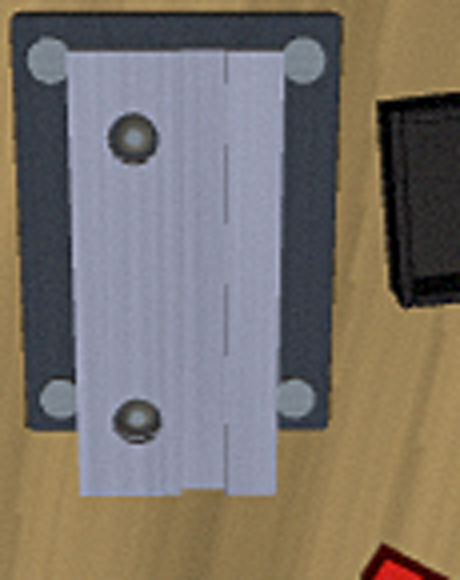

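View pics/s25c.png

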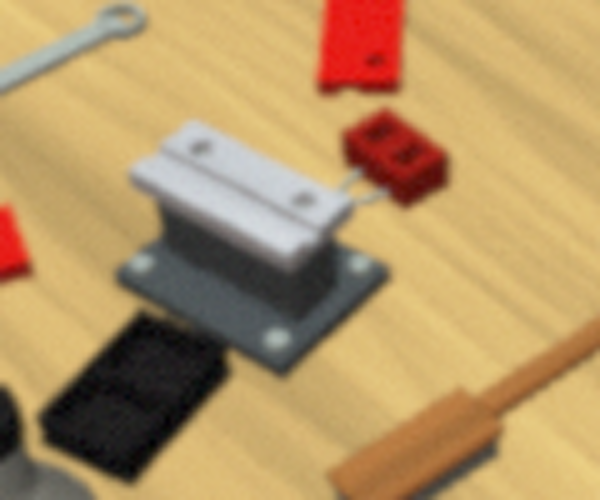

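View pics/top25.png

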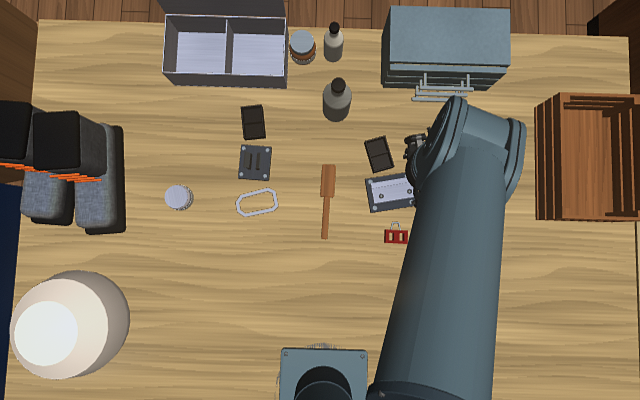

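Run:
```python
from fit import *
s=np.load('w25.npy',allow_pickle=True).item()
pl=pix([(66,54),(285,52),(275,495),(81,495),(133,138),(137,419)],4,270,100)
L=[(-25,55,72),(25,55,72),(25,-55,72),(-25,-55,72),(-10,35,72),(-10,-35,72)]
fo=pix([(12,14),(342,14),(327,429),(27,429)],4,270,100)
F=[(-45,60,12),(45,60,12),(45,-60,12),(-45,-60,12)]
print('plate',fit([(s,pl,L)],[506,-152,.17])[0],fit([(s,pl,L)],[506,-152,.17,0])[0]); print('foot',fit([(s,fo,F)],[506,-152,.17])[0])
print(ticket.close_job())
```

```text
plate [ 5.11243887e+02 -1.60420026e+02  1.92934969e-01] [ 5.11280137e+02 -1.60691468e+02  1.92956896e-01 -1.23120335e+00]
foot [ 5.11235421e+02 -1.60227079e+02  1.88745378e-01]
the job is handed in; nothing more can be done
None
```

The plate is back on the same two pins, grooved face up, flat and released. I handed the job in at about 28 s of the 59 s allowed; no verdict was reported.

- **How it was turned:** I lifted the plate off and set it on the rest. I then turned it over in the fingers by pushing its ends against the rest's walls, laid it flat grooved side up, regripped it at the middle and lowered it onto the pins.
- **One thing that went wrong:** During the first push the plate slid about 12 mm sideways in the fingers. I stood it in the slot, gripped it again nearer its end and carried on.
- **Last checks:**
  - **Position:** the wrist camera put the plate's middle about 0.2 mm from the block's centre, and its length within about 0.004 rad of the block's.
  - **Height:** its top came out at 71–72 mm against 72 when home, the same reading as at the start.
  - **Seating:** both pins show in the holes. It met the pedestal at a tool height of about 45 mm, close to that of the first grasp.
- **Bystanders:** by eye in the top picture those in view stood where they were. The wrench was hidden behind the arm there, but part of it shows in the scene picture.
- **Forces:** at most about 12 N showed at the wrist in the readings I took.

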